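# Click a stamp plate into its carrier and slide the carrier into a hand press

### The arm

A 7-joint arm with a two-finger parallel gripper is mounted at the origin on the work surface. World frame = base frame: x ahead of the robot, y to its left, z up, the work surface at z = 0. Lengths are in m, angles in rad, forces in N, time in s.
With the tool pointing down it reaches from about 0.425 to 0.925 m from the base axis. Payload 6.8 kg.
Tool frame: the origin (TCP) lies midway between the tips of the shut fingers; the grasp point (between the pads) lies 19 mm behind it; y points along the fingers, z is the direction in which the jaws open and shut, and the axes are right-handed (so a half turn about y gives the same grasp; the last joint's range is limited). The gripper opens to 85 mm and grips with 20 to 120 N. Pads are 22 mm wide; open, the fingers measure 114 mm over their backs; the gripper's body (76 mm by 85 mm) begins 54 mm behind the grasp point. The pads swing forward as they close: fully open they stand 13 mm farther back than shut.
Start: joints at [-1.234, 0.477, 0.022, 1.555, -0.011, 1.109, -0.083], TCP at [0.29, 0.609, 0.231] pointing down, gripper open.
Joint ranges: [-2.96, 2.96], [-0.34, 2.1], [-1.41, 1.46], [0.24, 2.44], [-1.37, 4.51], [0.17, 1.92], [-2.96, 2.96]. Speed limits (rad/s): [2.39, 2.39, 3.14, 3.14, 3.14, 3.14, 3.14].

### API

Orientations are given as a rotation vector (axis times angle).
In Python, from bench import r gives the robot as it stands.
- The arm moves only by the tool send_rows, never from a script. Its argument "rows" is text: rows parted by semicolons, each of 6 numbers parted by spaces: the shift along the world's x, y, z in m, then the turn, a rotation vector about the world's x, y, z in rad. A call has 1 to 20 rows; each row shifts and turns the commanded pose from where the row before left it; what a row does not reach is not made up. A row lasts 1/10 s, in which the tool goes at most 50 mm and 8.59 degrees, less where a joint would pass 70% of its speed; a pose out of reach is approached as far as the arm can. A call is refused whole if a number of a shift passes 0.05 or a number of a turn 0.15, either way. A call with a gripper value outside its range is refused whole. "grip" is the finger opening in m, from 0 to 0.0854, set as the call begins (left out, the last holds). The fingers move at their own pace and stop on an object; "grip_force" is the grip in N (left out, the last holds). Time passes only in rows, so rows that do not move let the fingers close. It gives the time, the measured TCP pose, the force and the opening at its end, in the units of the state.
- r.get_obs(): the state, without advancing time (a new reading comes with each control period).
- r.grab_frame(name): name is "scene" or "top" or "wrist"; returns a dict with "pixels" (420x560x3 uint8, red, green, blue), "intrinsics" (3x3 intrinsics, pixels), "k1" (the pictures are not rectified: a ray, as slopes to the right and down, at radius r is drawn at 1 + k1 r^2 times it, then the intrinsics apply), "position" and "orientation" of the camera in the world. Camera axes: x right, y up, looking along -z (the intrinsics and any distortion apply to the point x, -y, -z); pixel columns grow to the right and rows downward; lengths in m; the calibration is good to about 2 mm. A picture is of the moment at which its call begins. There is no depth.
- r.hand_in(): hands the job in, once; it reports no verdict.
The state is a dict: "clock": time; "joints": joint angles; "qvel": joint speeds; "tau": joint torques, N m; "tcp_pos": TCP position; "orientation": TCP orientation; "contact_force": force on the tool from outside, world axes, zero at the start; "moment": the same for the moment, N m; "grip_width": finger opening in m.
Only numpy, scipy, OpenCV 4.12 (cv2) and the standard library are available. Lean on these libraries where they do the work, as an engineer would, in place of code of your own. Each camera call takes 0.05 s, during which the arm holds its last target.

### The job

Make the hand press ready: put the terracotta stamp plate into the aluminium carrier, tongue under the blue lip first and then the other end pressed down until the orange catch snaps over it. Only then push the loaded carrier, without touching the plate any more, along the table between the steel guides, fully home and square against the press's back stop; the carrier must stay flat on the table throughout. Leave the pot, the jar and the brush where they are.

Things in the scene. Friction and masses are not known exactly. Their poses are not given: they have to be found in the camera images.
- plate: Stamp plate, 0.14-0.28 kg, starts flat on the table. Sizes in mm. Origin: centre of its underside, midway along its 105 overall length; x to the tongue end, z up. Terracotta slab x -52.5 to 40.5, 68 wide (y), 10 thick, then a steel tongue x 40.5 to 52.5, 50 wide, 5 thick (z 0-5). White rings are decoration.
- plate_rib (a point): Middle of the top of the plate's wooden grip rib, which runs along plate x: at plate x 5, y 0, z 34 mm. The rib is 40 long (x -15 to 25), 14 wide (y -7 to 7) and rises from the slab's top (z 10) to z 34.
- plate_tongue (a point): Middle of the tongue's front lower edge: plate x 52.5, y 0, z 0 mm.
- carrier: Loose aluminium tray, about 0.77 kg, flat on the table. Sizes in mm. Origin: centre of its underside; x to its front (blue lip; enters the press first), z up. x -73 to 73, 100 wide; floor top at z 6; side walls 14 thick, tops z 20, 72 clear between. Recess x -49 to 58. Seated plate: its origin at carrier x 4.5-5.5, y 0, z 6, slab top at z 16.
- carrier_lip (a point): Middle of the blue lip's lower inner edge: carrier x 52, y 0, z 15 mm. The lip overhangs the recess from x 52 to the end wall at x 58, 9 above the floor, top at z 24. Lip and catch stop the plate going straight down: dip it about 20 degrees tongue-down, slide the tongue under the lip to the end wall, then lower the other end and press it.
- carrier_rear (a point): Middle of the top edge of the carrier's flat rear face: carrier x -73, y 0, z 30 mm. The face is 100 wide, z 6 to 30, good to push on. The rear block reaches from x -73 to -49 and houses the catch.
- catch (a joint): Orange sprung catch, 40 mm wide, in the carrier's rear block. Value: m pushed back (0 out, 0.009 limit). At 0 its tip is at carrier x -44 mm, z 16.8 to 19, with a steep ramp above it leaning back up to z 29. Spring 2 N plus 0.3 N/mm. About 5 to 15 N down on the slab between rib and catch snaps it over the slab; the plate's weight alone does not.
- press: Green bench hand press, fixed. Origin on the table where the carrier's origin lies when home; x points into the press; carrier and press axes agree when home. Two steel guide rails 28 mm high, 104 apart, x -22 to 73. Back stop face at x 73. Ram hangs over x 26 to 70, y -22 to 22, underside z 120; arm and column beyond, lever knob up to z 315.
- press_mouth (a point): On the table on the guides' centre line, at press x -62 mm, where the flared lead-ins (30 degrees each side, 28 high) begin, about 154 apart. The carrier starts 220-260 mm short of home, up to 20 mm aside and 0.25 rad askew. When home its rear face stands outside, at press x -73.
- pot: Small open terracotta cup, radius 30 mm, 60 high, bystander. Origin: centre of its underside.
- jar: Amber closed jar, radius 24 mm, 75 high, bystander beside the press. Origin: centre of its underside.
- brush: Brush lying on the table, bystander; origin under its middle, x along it.

How it is judged:
On the way, in this order (a step that is already met when the one before it is completed fails the run):
1. the plate is seated in the carrier, tongue under the lip and catch sprung out over it, while the carrier is still at least 60 mm short of home (z of plate in the frame of carrier between 0.0035 and 0.0085 m and x of plate in the frame of carrier between 0.0015 and 0.0095 m and y of plate in the frame of carrier between -0.004 and 0.004 m and angle between the z axis of plate and the z axis of carrier, either way round below 0.04 rad and angle between the x axis of plate and the x axis of carrier, either way round below 0.1 rad and x of plate_tongue in the frame of carrier above 0.053 m and value of joint catch below 0.003 m and x of carrier in the frame of press below -0.06 m), for 0.2 s.
2. the loaded carrier is home against the back stop (x of carrier in the frame of press between -0.003 and 0.003 m and y of carrier in the frame of press between -0.005 and 0.005 m and angle between the x axis of carrier and the x axis of press, either way round below 0.06 rad and height (world z) of carrier below 0.004 m and angle between carrier's own z axis and vertical below 0.03 rad and z of plate in the frame of carrier between 0.0035 and 0.0085 m and x of plate in the frame of carrier between 0.0015 and 0.0095 m and y of plate in the frame of carrier between -0.004 and 0.004 m and angle between the z axis of plate and the z axis of carrier, either way round below 0.04 rad and angle between the x axis of plate and the x axis of carrier, either way round below 0.1 rad and x of plate_tongue in the frame of carrier above 0.053 m and value of joint catch below 0.003 m), for 0.2 s.
At the end, for the whole second after the job is handed in: Plate flat in the carrier (0.04 rad, 2.5 mm), tongue under the lip, catch sprung out (under 3 mm pushed back); carrier within 3 mm of home along the guides, 5 mm across, square within 0.06 rad, flat on the table; both at rest (all of step 2 and linear speed of each of carrier, plate below 0.01 m/s); the robot touches nothing.
It fails at once if the fingers touch the plate once the carrier is on its way (less than 170 mm from home) (contact force between plate and the fingers above 0.5 N and x of carrier in the frame of press above -0.17 m).
It fails at once if the carrier is lifted more than 15 mm or tipped more than 0.2 rad (height (world z) of carrier above 0.015 m or angle between carrier's own z axis and vertical above 0.2 rad).
It fails at once if the pot is moved more than 30 mm or tipped (distance of pot from where it was at the start of the episode above 0.03 m or angle between pot's own z axis and vertical above 0.5 rad).
It fails at once if the jar is moved more than 30 mm or tipped (distance of jar from where it was at the start of the episode above 0.03 m or angle between jar's own z axis and vertical above 0.5 rad).
It fails at once if the brush is moved more than 30 mm (distance of brush from where it was at the start of the episode above 0.03 m).
It also fails if it takes over 67 s, if anything falls off the work surface, if the arm or the gripper's body presses on something with over 40 N, if the wrist force passes 120 N, or if a joint passes its speed limit or range.

## Working session

There is one attempt and no reset: what is moved stays moved. The work goes in short steps, Python scripts to look and compute and a tool call to move; the robot and the scene stay as the last step left them, time stands still between calls to the robot, and variables do not carry over. Pictures are saved under pics/ and viewed, and the job is handed in when it is done.

Besides the shell and the picture viewer there is one more tool, called after "Call:" in YAML: its name, and indented under it one key for each argument. send_rows: Moves the arm, as the interface text tells. Its arguments: {"type":"object","properties":{"rows":{"type":"string"},"grip":{"type":"number"},"grip_force":{"type":"number"}},"required":["rows"]}

```bash
ls; mkdir -p pics; cat > h.py <<'E'
import numpy as np,cv2
from bench import r
from scipy.spatial.transform import Rotation as R
def rot(o):
    o=np.array(o,float)
    if o.shape==(3,3): return o
    if o.size==4: return R.from_quat(o).as_matrix()
    return R.from_rotvec(o).as_matrix()
def grab(n,save=None):
    f=r.grab_frame(n)
    if save: cv2.imwrite('pics/%s.png'%save,f['pixels'][:,:,::-1])
    return f
def rays(f,uv):
    K=np.array(f['intrinsics']);uv=np.atleast_2d(uv).astype(float)
    xd=np.c_[(uv[:,0]-K[0,2])/K[0,0],(uv[:,1]-K[1,2])/K[1,1]]
    x=xd.copy()
    for _ in range(30): x=xd/(1+f['k1']*(x**2).sum(1,keepdims=True))
    d=np.c_[x[:,0],-x[:,1],-np.ones(len(x))]
    return np.array(f['position']),d@rot(f['orientation']).T
def onz(f,uv,z):
    p,d=rays(f,uv); return p+d*((z-p[2])/d[:,2])[:,None]
def proj(f,P):
    q=(np.atleast_2d(P)-np.array(f['position']))@rot(f['orientation'])
    x=np.c_[q[:,0],-q[:,1]]/(-q[:,2:3]); x=x*(1+f['k1']*(x**2).sum(1,keepdims=True))
    K=np.array(f['intrinsics']); return np.c_[x[:,0]*K[0,0]+K[0,2],x[:,1]*K[1,1]+K[1,2]]
def tri(f1,u1,f2,u2):
    p,d=rays(f1,u1);q,e=rays(f2,u2);d=d[0]/np.linalg.norm(d[0]);e=e[0]/np.linalg.norm(e[0])
    s=np.linalg.lstsq(np.c_[d,-e],q-p,rcond=None)[0]
    a=p+s[0]*d;b=q+s[1]*e
    return (a+b)/2,np.linalg.norm(a-b)
E
python3 - <<'E'
from h import *
for n in ['scene','top','wrist']:
    f=grab(n,n+'0'); print(n,f['intrinsics'],f['k1'],f['position'],f['orientation'])
o=r.get_obs(); print(o)
E
```

```text
pics
scene [[421.41759189   0.         279.18959464]
 [  0.         421.41759189 209.84622668]
 [  0.           0.           1.        ]] -0.049580360352809695 [ 0.99864191 -0.61565779  0.54957481] [0.97870979 0.27025834 0.54356143]
top [[472.27195262   0.         283.50756234]
 [  0.         472.27195262 201.11943236]
 [  0.           0.           1.        ]] -0.0895046135969107 [0.47587387 0.04086304 1.11264883] [ 0.06197405 -0.12115064 -1.53646478]
wrist [[343.95187303   0.         276.59449335]
 [  0.         343.95187303 208.88723241]
 [  0.           0.           1.        ]] -0.048422743906309185 [0.21792046 0.64457912 0.37296088] [-0.28412499 -0.17736929  1.11711404]
{'clock': 0.15, 'joints': array([-1.2340867 ,  0.47762787,  0.02235383,  1.55615191, -0.01149692,
        1.10930633, -0.08312786]), 'qvel': array([-7.10271518e-04, -2.77080968e-03,  1.17772368e-03, -4.01035143e-03,
       -5.54779544e-04,  5.92263784e-06, -1.19676214e-04]), 'tau': array([ 1.66288304e-03, -5.96926224e+01,  1.60984308e+00, -2.81491917e+01,
        1.26466400e-02,  6.47131863e-03,  7.35000071e-06]), 'tcp_pos': array([0.29026797, 0.60893085, 0.23056796]), 'orientation': array([-1.54385591,  0.34906634, -0.34874715]), 'contact_force': array([-1.51490948e-05,  5.25705093e-01,  1.84706210e-01]), 'moment': array([0.04516847, 0.0611163 , 0.04135479]), 'grip_width': 0.08534271526996225}
```

View pics/scene0.png

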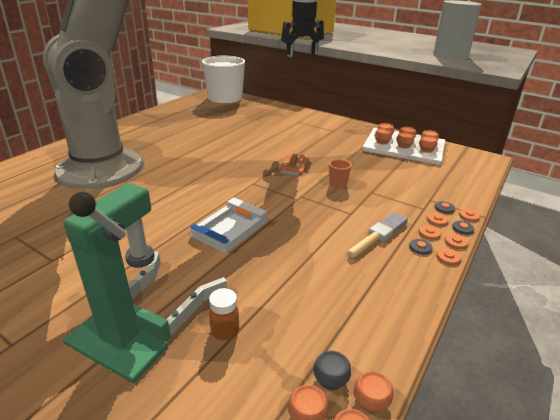

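View pics/top0.png

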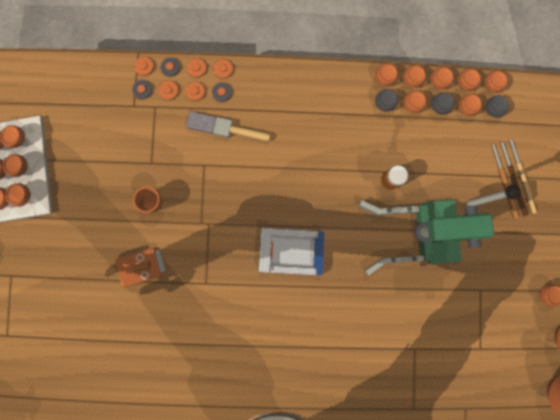

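View pics/wrist0.png

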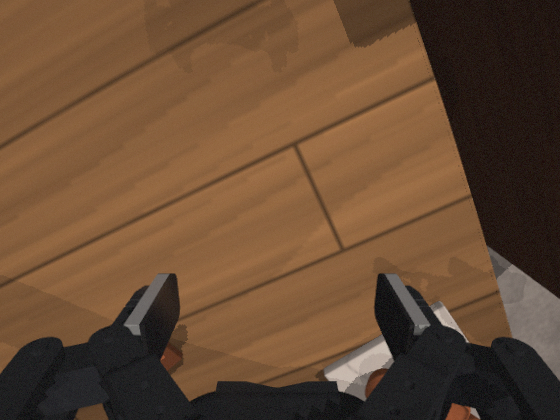

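The top view shows the plate at about (140,268) with its steel tongue to the right, the carrier at (292,252) with its blue lip to the right, the press at (440,230), the pot at (147,200), the jar at (397,177) and the brush at (230,127).

```bash
python3 - <<'E'
from h import *
t=cv2.imread('pics/top0.png');s=cv2.imread('pics/scene0.png')
a=cv2.resize(t[235:300,105:185],None,fx=5,fy=5,interpolation=2)
b=cv2.resize(t[220:285,250:330],None,fx=5,fy=5,interpolation=2)
c=cv2.resize(s[190:255,180:280],None,fx=4,fy=4,interpolation=2)
d=cv2.resize(s[145:185,255:320],None,fx=6,fy=6,interpolation=2)
cv2.imwrite('pics/z1.png',np.hstack([a,b]))
W=800;o=np.zeros((260,W,3),np.uint8);o[:260,:400]=c;o[:240,405:795]=d;cv2.imwrite('pics/z2.png',o)
cv2.imwrite('pics/z3.png',cv2.resize(t[190:285,355:525],None,fx=4,fy=4,interpolation=2))
f=r.grab_frame('top')
print(onz(f,[[140,268],[292,252],[440,230],[147,200],[397,177],[362,203],[368,273]],0).round(3))
E
```

```text
[[ 0.439  0.331  0.   ]
 [ 0.488 -0.023  0.   ]
 [ 0.55  -0.379  0.   ]
 [ 0.599  0.324  0.   ]
 [ 0.676 -0.273  0.   ]
 [ 0.609 -0.187  0.   ]
 [ 0.444 -0.204  0.   ]]
```

View pics/z1.png

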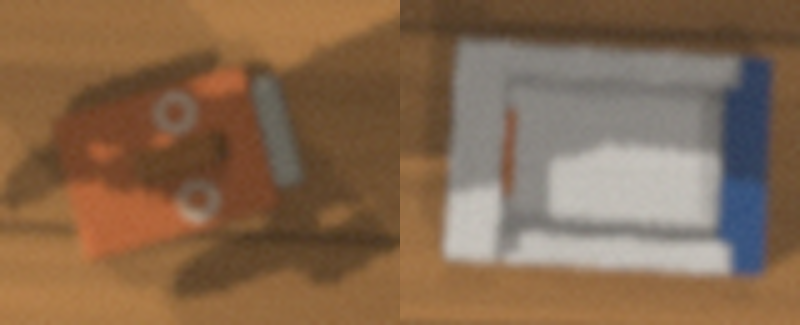

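View pics/z2.png

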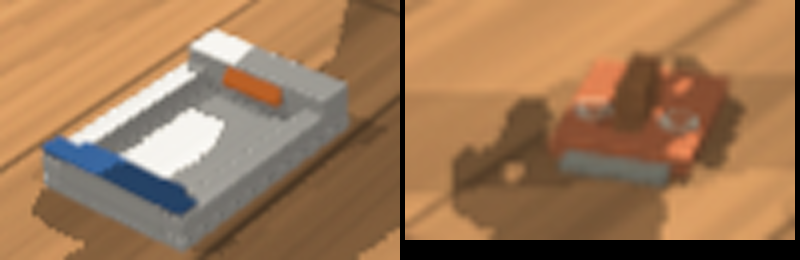

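View pics/z3.png

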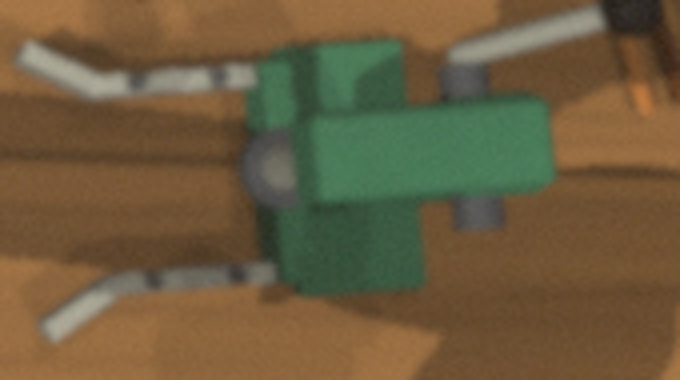

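```bash
python3 - <<'E'
from h import *
f=r.grab_frame('top')
pl=onz(f,[[116,259],[123.4,287],[161,276],[154,249.4]],.01);tg=onz(f,[[160,250],[165,271.6]],.005)
print(pl.round(4),tg.round(4)); 
ca=onz(f,[[261.6,228],[258.6,272.4]],.03);lp=onz(f,[[324,231.6],[323,274.4]],.024);print(ca.round(4),lp.round(4))
c=(ca.mean(0)+lp.mean(0))/2;d=lp.mean(0)-ca.mean(0);print('carrier',c,np.linalg.norm(d[:2]),np.arctan2(d[1],d[0]))
d=tg.mean(0)-pl[:2].mean(0);c=(tg.mean(0)+pl[:2].mean(0))/2;print('plate',c,np.linalg.norm(d[:2]),np.arctan2(d[1],d[0]))
# rails: crop/4+(355,190): outer top edges
for u in ([[95,90],[255,78]],[[120,285],[272,270]],[[20,50],[45,330]]):
  q=np.array(u)/4+[355,190];print(q,onz(f,q,.028).round(4))
E
```

```text
[[0.458  0.3851 0.01  ]
 [0.3945 0.364  0.01  ]
 [0.4228 0.2783 0.01  ]
 [0.4833 0.2978 0.01  ]] [[0.4825 0.2849 0.005 ]
 [0.433  0.2706 0.005 ]]
[[0.5402 0.0501 0.03  ]
 [0.4391 0.0534 0.03  ]] [[ 0.5369 -0.0944  0.024 ]
 [ 0.4385 -0.0942  0.024 ]]
carrier [ 0.48868833 -0.02126042  0.027     ] 0.14606339673329397 -1.584346416787536
plate [0.44197944 0.32615483 0.0075    ] 0.10177321105249847 -1.2556788956287281
[[378.75 212.5 ]
 [418.75 209.5 ]] [[ 0.5851 -0.2216  0.028 ]
 [ 0.5953 -0.3173  0.028 ]]
[[385.   261.25]
 [423.   257.5 ]] [[ 0.4724 -0.2373  0.028 ]
 [ 0.4832 -0.3275  0.028 ]]
[[360.   202.5 ]
 [366.25 272.5 ]] [[ 0.6071 -0.177   0.028 ]
 [ 0.4455 -0.1937  0.028 ]]
```

```bash
cat >> h.py <<'E'
def Rdown(yaw):
    # tool y down, tool z along direction yaw (horizontal)
    z=np.array([np.cos(yaw),np.sin(yaw),0]);y=np.array([0,0,-1.]);return np.c_[np.cross(y,z),y,z]
def delta(p,Rt):
    o=r.get_obs();Rc=rot(o['orientation']);return np.array(p)-o['tcp_pos'],R.from_matrix(Rt@Rc.T).as_rotvec()
E
python3 - <<'E'
from h import *
o=r.get_obs();Rc=rot(o['orientation']);print(Rc.round(3))
f=r.grab_frame('wrist')
print('cam in tool',Rc.T@(f['position']-o['tcp_pos']));print((Rc.T@rot(f['orientation'])).round(3))
for y in (-1.256+np.pi/2,-1.256-np.pi/2):
  Rt=Rdown(y);print(y,delta([.442,.325,.2],Rt))
  p=np.array([.442,.325,.2])+Rt@(Rc.T@(f['position']-o['tcp_pos']));g=dict(f);g['position']=p;g['orientation']=R.from_matrix(Rt@Rc.T@rot(f['orientation'])).as_rotvec();print(p,proj(g,[[.44,.325,0.01],[.455,.38,.01],[.46,.277,0.01]]))
E
```

```text
[[ 0.903 -0.     0.43 ]
 [-0.43  -0.001  0.903]
 [ 0.    -1.    -0.001]]
cam in tool [-0.08063973 -0.1425367   0.00093597]
[[-0.001 -0.95  -0.312]
 [ 0.     0.312 -0.95 ]
 [ 1.    -0.001 -0.   ]]
0.31479632679489655 (array([ 0.15162485, -0.28415683, -0.03098406]), array([ 4.41920126e-04, -4.23933031e-04, -8.11179880e-01]))
[0.41792207 0.40196685 0.3425367 ] [[273.6795388  180.85445333]
 [306.51239171 132.04599172]
 [277.7750294  229.54817828]]
-2.826796326794897 (array([ 0.15162485, -0.28415683, -0.03098406]), array([5.22965468e-04, 5.45154420e-04, 2.33041266e+00]))
[0.46607793 0.24803315 0.3425367 ] [[277.5138356  182.07366374]
 [247.23495903 226.87492279]
 [273.21437942 128.84119208]]
```

Call:
send_rows:
  rows: "0.0217 -0.0406 -0.0044 0 0 -0.116;0.0217 -0.0406 -0.0044 0 0 -0.116;0.0217 -0.0406 -0.0044 0 0 -0.116;0.0217 -0.0406 -0.0044 0 0 -0.116;0.0217 -0.0406 -0.0044 0 0 -0.116;0.0217 -0.0406 -0.0044 0 0 -0.116;0.0214 -0.0406 -0.0046 0 0 -0.115;0 0 0 0 0 0;0 0 0 0 0 0;0 0 0 0 0 0"
  grip: 0.06

```text
clock: 1.3
tcp_pos: [0.4414, 0.3266, 0.2004]
orientation: [-1.342, 0.973, -0.972]
contact_force: [0.2, -0.1, 1.1]
grip_width: 0.0598
```

```bash
python3 - <<'E'
from h import *
print(r.get_obs());f=grab('wrist','w1')
print(proj(f,[.442,.326,.0]))
E
```

```text
{'clock': 1.3, 'joints': array([-0.96736631,  0.30727976,  0.26585355,  1.90638133, -0.09951591,
        0.93997464, -0.33720659]), 'qvel': array([-0.01153637,  0.00333251, -0.01045428, -0.00104442,  0.00110247,
        0.00013607, -0.00103031]), 'tau': array([ 1.14843216e+00, -4.45341718e+01,  3.99443954e+00, -2.50130814e+01,
        8.40478227e-02,  1.79563521e-02, -6.87665961e-04]), 'tcp_pos': array([0.44142004, 0.32655437, 0.20044277]), 'orientation': array([-1.34215249,  0.97268843, -0.97163553]), 'contact_force': array([ 0.23037304, -0.05647353,  1.05398509]), 'moment': array([-0.02708933, -0.03999845, -0.03351854]), 'grip_width': 0.059841203955247314}
[[276.60821372 180.34366895]]
```

View pics/w1.png

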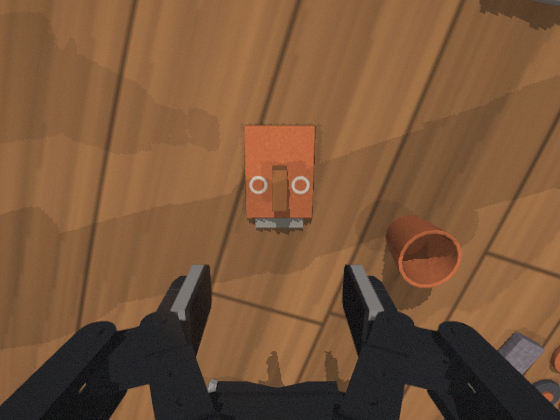

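The plate is centred near (280,176), rib (280,189), tongue end near (279,228); it is nearly square with the gripper.

```bash
python3 - <<'E'
from h import *
im=cv2.imread('pics/w1.png');cv2.imwrite('pics/z4.png',cv2.resize(im[115:240,235:325],None,fx=4.8,fy=4.8,interpolation=2))
f=r.grab_frame('wrist')
pl=onz(f,[[246,126],[314,126],[313,218],[247,217]],.01);tg=onz(f,[[256,229],[302,228]],.005)
print(pl.round(4),tg.round(4));d=tg.mean(0)-pl[:2].mean(0);c=(tg.mean(0)+pl[:2].mean(0))/2;print('plate',c,np.linalg.norm(d[:2]),np.arctan2(d[1],d[0]),np.linalg.norm(pl[0]-pl[1]))
E
```

```text
[[0.397  0.3696 0.01  ]
 [0.4582 0.3898 0.01  ]
 [0.489  0.3026 0.01  ]
 [0.4243 0.2824 0.01  ]] [[0.4373 0.2707 0.005 ]
 [0.483  0.287  0.005 ]]
plate [0.44385427 0.32926198 0.0075    ] 0.10602473616568238 -1.2585836483545512 0.06441090644558274
```

View pics/z4.png

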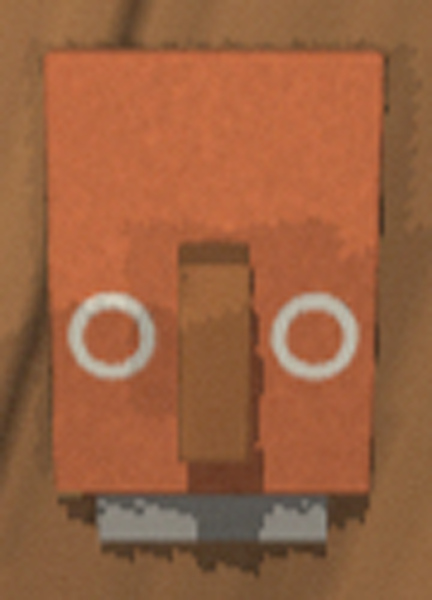

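```bash
cat > plate.py <<'E'
from h import *
def plate(f,rl,rr,fl,fr,tl,tr,bl=None):
    P=onz(f,[rl,rr,fl,fr],.01);T=onz(f,[tl,tr],.005)
    d=(P[2]+P[3]-P[0]-P[1])/2;yaw=np.arctan2(d[1],d[0]);u=d[:2]/np.linalg.norm(d[:2])
    o1=P[:,:2].mean(0)+u*.006; print('len',np.linalg.norm(d[:2]),'wid',np.linalg.norm(P[0]-P[1]),np.linalg.norm(P[2]-P[3]),'tongue',(T.mean(0)[:2]-o1)@u)
    print('origin',o1,'yaw',yaw,'rib',o1+.005*u);return o1,yaw
E
python3 - <<'E'
from plate import *
f=r.grab_frame('wrist')
o,y=plate(f,(244.6,125.8),(314.8,125.8),(246.7,217.5),(311.9,217.5),(255.6,227.7),(303.1,227.7))
q=np.array([[180,264],[249,264],[180,460],[249,460]])/4.8+[235,115]
P=onz(f,q,.034);print('ribtop',P.round(4),P.mean(0))
t=r.grab_frame('top')
print(delta([0,0,0.1],Rdown(y+np.pi/2)))
E
```

```text
len 0.09211809167609467 wid 0.0664759315520314 0.06700720676302431 tongue 0.05323904361140122
origin [0.44344665 0.330302  ] yaw -1.2535996685787605 rib [0.44500617 0.32555143]
ribtop [[0.4327 0.342  0.034 ]
 [0.4451 0.3461 0.034 ]
 [0.4448 0.3046 0.034 ]
 [0.4578 0.3089 0.034 ]] [0.44509428 0.3253934  0.034     ]
(array([-0.44137038, -0.3264169 , -0.10029121]), array([-0.00031802, -0.00013977, -0.00036063]))
```

Call:
send_rows:
  rows: "0.0012 -0.0003 -0.025 0 0 0;0.0012 -0.0003 -0.025 0 0 0;0.0012 -0.0004 -0.025 0 0 0;0 0 -0.025 0 0 0;0 0 0 0 0 0;0 0 0 0 0 0"

```text
clock: 2.1
tcp_pos: [0.4454, 0.3245, 0.1005]
orientation: [-1.343, 0.974, -0.973]
contact_force: [-0.5, -0.4, -0.5]
grip_width: 0.0597
```

```bash
python3 - <<'E'
from h import *
f=grab('wrist','w2');cv2.imwrite('pics/z5.png',cv2.resize(f['pixels'][60:250,210:350,::-1],None,fx=3,fy=3,interpolation=2))
import pickle;pickle.dump(f,open('w2.pkl','wb'))
E
```

```text
(no output)
```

View pics/z5.png

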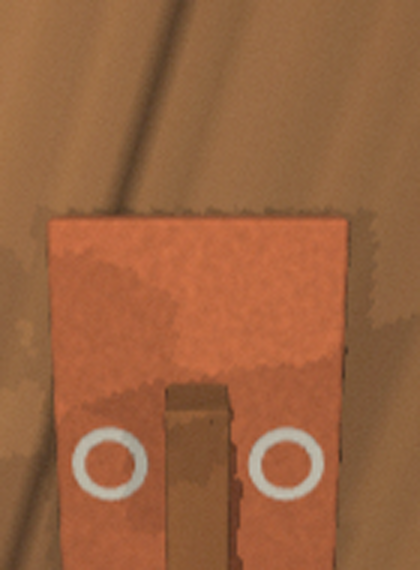

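The rear slab edge is at rows ~133 (columns 226–326), rib rear top edge at (276,197).

```bash
python3 - <<'E'
from h import *
import pickle
f=pickle.load(open('w2.pkl','rb'))
o=r.get_obs();Rc=rot(o['orientation']);off=Rc.T@(f['position']-o['tcp_pos']);g=dict(f)
g['position']=np.array([0.44142,0.326554,0.200443])+rot([-1.34215249,  0.97268843, -0.97163553])@off
g['orientation']=R.from_matrix(rot([-1.34215249,  0.97268843, -0.97163553])@Rc.T@rot(f['orientation'])).as_rotvec()
for n,a,b in (('rl',(226.3,133),(244.6,125.8)),('rr',(325.7,133),(314.8,125.8)),('ribL',(265.3,197.3),(180/4.8+235,264/4.8+115)),('ribR',(286.3,197.3),(249/4.8+235,170))):
  print(n,*tri(f,a,g,b))
print(onz(f,[(226.3,133),(325.7,133)],.01),onz(f,[(265.3,197.3),(286.3,197.3)],.034))
E
```

```text
rl [ 0.39401863  0.36680742 -0.00689992] 9.164693766075332e-05
rr [0.45582705 0.39044393 0.02803134] 0.000570178104731482
ribL [0.43247245 0.34086856 0.03165118] 0.0006926710630040096
ribR [0.44487256 0.3455553  0.03396035] 0.0009281803801714664
[[0.39584388 0.36914404 0.01      ]
 [0.45885543 0.38978666 0.01      ]] [[0.43268292 0.3415651  0.034     ]
 [0.44531106 0.34570442 0.034     ]]
```

Call:
send_rows:
  rows: "0 0 -0.025 0 0 0;0 0 -0.025 0 0 0;0 0 -0.02 0 0 0;0 0 -0.01 0 0 0;0 0 -0.0065 0 0 0;0 0 0 0 0 0;0 0 0 0 0 0"

```text
clock: 2.85
tcp_pos: [0.4463, 0.3247, 0.0148]
orientation: [-1.34, 0.974, -0.974]
contact_force: [-0.2, -0.8, -0.7]
grip_width: 0.06
```

Call:
send_rows:
  rows: "0 0 0 0 0 0;0 0 0 0 0 0;0 0 0 0 0 0;0 0 0 0 0 0;0 0 0 0 0 0;0 0 0 0 0 0;0 0 0 0 0 0;0 0 0 0 0 0"
  grip: 0
  grip_force: 80

```text
clock: 3.65
tcp_pos: [0.4457, 0.3243, 0.0145]
orientation: [-1.341, 0.974, -0.974]
contact_force: [-1.0, -0.8, 5.7]
grip_width: 0.0121
```

Call:
send_rows:
  rows: "0 0 0.01 0 0 0;0 0 0.02 0 0 0;0 0 0.04 0 0 0;0 0 0.04 0 0 0;0 0 0.04 0 0 0;0 0 0 0 0 0;0 0 0 0 0 0"

```text
clock: 4.35
tcp_pos: [0.4456, 0.3242, 0.1646]
orientation: [-1.34, 0.974, -0.974]
contact_force: [-0.4, -0.0, -3.3]
grip_width: 0.0122
```

Call:
send_rows:
  rows: "0.0033 -0.035 0 0 0 -0.025;0.0033 -0.035 0 0 0 -0.025;0.0033 -0.035 0 0 0 -0.025;0.0033 -0.035 0 0 0 -0.025;0.0033 -0.035 0 0 0 -0.025;0.0033 -0.035 0 0 0 -0.025;0.0033 -0.035 0 0 0 -0.025;0.0033 -0.035 0 0 0 -0.025;0.0033 -0.035 0 0 0 -0.025;0.0033 -0.035 0 0 0 -0.025;0.0033 -0.035 0 0 0 -0.025;0.0033 -0.035 0 0 0 -0.025;0.0033 -0.035 0 0 0 -0.03;0 0 0 0 0 0;0 0 0 0 0 0;0 0 0 0 0 0"

```text
clock: 5.95
tcp_pos: [0.4876, -0.1296, 0.1626]
orientation: [-1.204, 1.221, -1.218]
contact_force: [0.6, 0.6, -2.6]
grip_width: 0.0124
```

```bash
python3 - <<'E'
from h import *
import pickle
f=grab('wrist','w3');o=r.get_obs();pickle.dump((f,o),open('w3.pkl','wb'));print(o['tcp_pos'],o['contact_force'],o['grip_width'],rot(o['orientation']).round(3))
f=grab('scene','s3')
E
```

```text
[ 0.48793417 -0.1293619   0.16291989] [ 0.40244513  0.56828972 -2.86162289] 0.012304158159745046 [[-0.013 -0.002  1.   ]
 [-1.     0.001 -0.013]
 [-0.001 -1.    -0.002]]
```

View pics/w3.png

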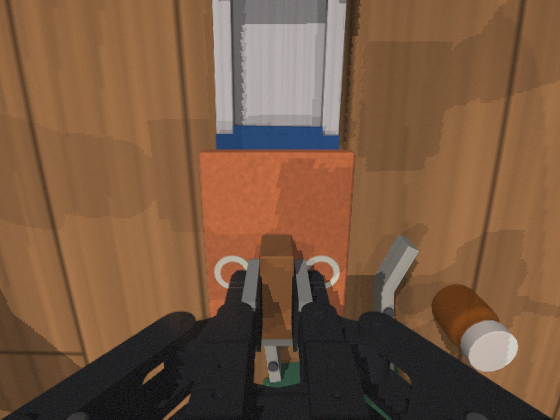

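View pics/s3.png

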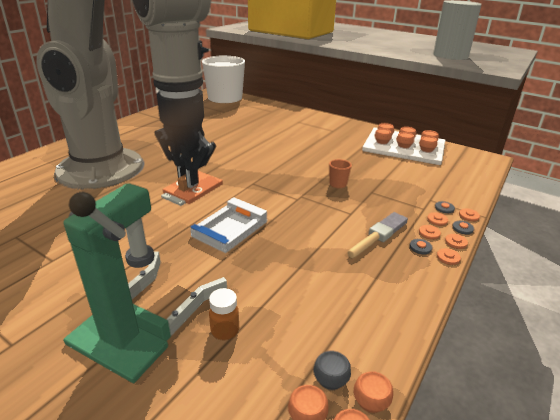

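The wrist view shows the plate level in the grip and the carrier's front half with the blue lip at rows 126–150, columns 216–340. One more view for a baseline and the full carrier.

Call:
send_rows:
  rows: "0 -0.015 0.03 0 0 0;0 -0.015 0.03 0 0 0;0 -0.01 0.02 0 0 0;0 0 0 0 0 0;0 0 0 0 0 0;0 0 0 0 0 0"

```text
clock: 6.65
tcp_pos: [0.4877, -0.1692, 0.2422]
orientation: [-1.204, 1.221, -1.217]
contact_force: [-1.5, -1.0, -2.9]
grip_width: 0.0125
```

```bash
python3 - <<'E'
from h import *
import pickle
f=grab('wrist','w4');o=r.get_obs();pickle.dump((f,o),open('w4.pkl','wb'));print(o['tcp_pos'],o['contact_force'])
a=cv2.imread('pics/w3.png')[0:160,195:365];b=f['pixels'][0:170,195:365,::-1]
cv2.imwrite('pics/z6.png',cv2.resize(a,None,fx=3.5,fy=3.5,interpolation=2));cv2.imwrite('pics/z7.png',cv2.resize(b,None,fx=3.5,fy=3.5,interpolation=2))
E
```

```text
[ 0.48776168 -0.16935875  0.2422289 ] [-0.15874481  0.80616113 -2.37152548]
```

View pics/z6.png

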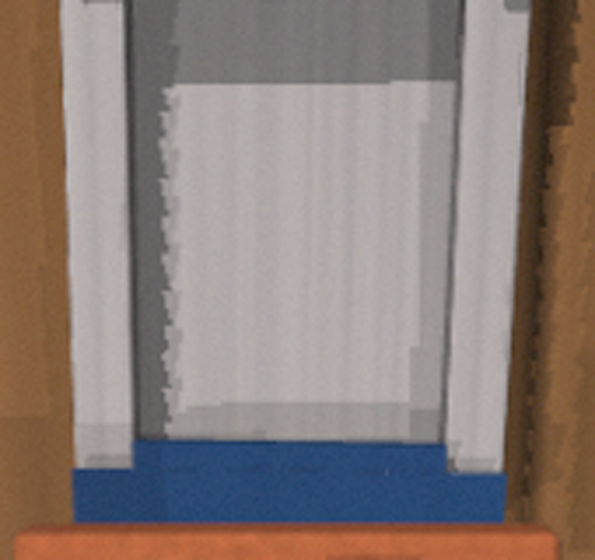

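View pics/z7.png

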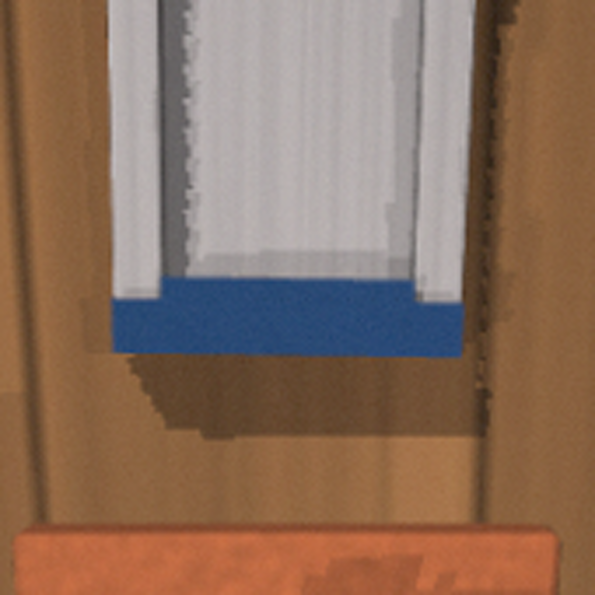

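In w4 the whole lip is visible: inner edge row ~79.5 from column 241 to 314, front edge row ~101 from column 227 to 327.

```bash
python3 - <<'E'
from h import *
import pickle
z=lambda *a:[np.array(p)/3.5+[195,0] for p in a]
f3,_=pickle.load(open('w3.pkl','rb'));f4,_=pickle.load(open('w4.pkl','rb'))
I3=z((135,440),(446,443),(74,469),(503,473));I4=z((162,278),(416,280),(113,298),(461,302))
for a,b in zip(I3,I4): print('tri',*tri(f3,a,f4,b))
p=tri(f3,(I3[0]+I3[1])/2,f4,(I4[0]+I4[1])/2);print('lip mid',p)
for f,I in ((f3,I3),(f4,I4)):
  P=onz(f,I,.024);m=P[:2].mean(0);d=P[1]-P[0];d2=P[3]-P[2];y=np.arctan2(d[1],d[0]);y2=np.arctan2(d2[1],d2[0]);print('inner',m,np.linalg.norm(d),y-np.pi/2,'step',P[2:].mean(0),np.linalg.norm(d2),y2-np.pi/2)
P=onz(f4,z((113,351),(461,356)),.024);print('front',P.mean(0),np.linalg.norm(P[0]-P[1]))
for f,L in ((f3,[(128,0),(133,430),(464,0),(449,430),(62,0),(75,465),(527,30),(505,470)]),(f4,[(159,0),(160,290),(418,0),(415,290),(109,0),(113,298),(474,0),(461,298)])):
  P=onz(f,z(*L),.02)
  for k in (0,2,4,6): d=P[k+1]-P[k];print('wall',P[k].round(4),P[k+1].round(4),np.arctan2(d[1],d[0]))
# held plate in w4: rear edge top corners
o=pickle.load(open('w4.pkl','rb'))[1]
# slab top height ~ tcp -0.0045
P=onz(f4,z((15,537),(558,537)),o['tcp_pos'][2]-.004);print('plate rear',P,o['tcp_pos'],np.linalg.norm(P[0]-P[1]),np.arctan2(*(P[1]-P[0])[[1,0]])-np.pi/2)
E
```

```text
tri [ 0.45271808 -0.07083972  0.01711926] 4.733277856227056e-06
tri [ 0.52565068 -0.07235628  0.01773682] 0.0003512850471197544
tri [ 0.43956587 -0.07639668  0.02623916] 3.4532367797773175e-05
tri [ 0.53792933 -0.07866665  0.02482597] 0.00012202259205082699
lip mid (array([ 0.48921772, -0.07165603,  0.01761076]), np.float64(0.00016578293735414293))
inner [ 0.48913708 -0.07108836  0.024     ] 0.07111291215997023 -1.592788278749121 step [ 0.48859936 -0.07769829  0.024     ] 0.09885145702126712 -1.5925078862473383
inner [ 0.48929819 -0.07187577  0.024     ] 0.07181423381310371 -1.5906586364371325 step [ 0.48866987 -0.07747329  0.024     ] 0.09888832835273569 -1.5941534387404563
front [ 0.4884997  -0.09212329  0.024     ] 0.10007118139990703
wall [0.4559 0.021  0.02  ] [ 0.4527 -0.0683  0.02  ] -1.6058436381776553
wall [0.5269 0.0201 0.02  ] [ 0.5258 -0.0693  0.02  ] -1.58274827402259
wall [0.4419 0.0213 0.02  ] [ 0.4388 -0.0761  0.02  ] -1.6026184864305522
wall [0.5404 0.0142 0.02  ] [ 0.5391 -0.0785  0.02  ] -1.5847077434708248
wall [0.455  0.0007 0.02  ] [ 0.4523 -0.0742  0.02  ] -1.6068027001693848
wall [ 5.25e-01 -2.00e-04  2.00e-02] [ 0.5254 -0.0751  0.02  ] -1.565899183074391
wall [0.4415 0.001  0.02  ] [ 0.4387 -0.0762  0.02  ] -1.6066302027590378
wall [ 5.401e-01 -3.000e-04  2.000e-02] [ 0.5386 -0.0774  0.02  ] -1.5906645924275484
plate rear [[ 0.45540141 -0.11081964  0.2382289 ]
 [ 0.52172147 -0.11160788  0.2382289 ]] [ 0.48776168 -0.16935875  0.2422289 ] 0.06632473598591537 -1.5826810926028598
```

Call:
send_rows:
  rows: "0.0005 0.0288 -0.025 0.07 -0.0015 -0.002;0.0005 0.0288 -0.025 0.07 -0.0015 -0.002;0.0005 0.0288 -0.03 0.07 -0.0015 -0.002;0.0004 0.0288 -0.03 0.07 -0.0015 -0.002;0.0004 0.0286 -0.03 0.069 -0.0015 -0.001;0 0 -0.03 0 0 0;0 0 0 0 0 0;0 0 0 0 0 0;0 0 0 0 0 0"

```text
clock: 7.6
tcp_pos: [0.4918, -0.0275, 0.075]
orientation: [-0.933, 1.366, -0.968]
contact_force: [0.5, 0.1, -2.0]
grip_width: 0.0124
```

```bash
cat > st.py <<'E'
from h import *
C=np.array([.4902,-.0193]);yw=-1.592
def st(C=C,yw=yw):
    o=r.get_obs();Rc=rot(o['orientation']);ex=Rc[:,0];ez=-Rc[:,1]
    u=np.array([np.cos(yw),np.sin(yw),0]);v=np.array([-u[1],u[0],0])
    if ex@u<0: ex=-ex
    p=o['tcp_pos']-np.r_[C,0];q=p+.0475*ex-.0145*ez
    g=lambda p:np.round(1000*np.array([p@u,p@v,p[2]]),1)
    print('tcp carr',g(p),'T',g(q),'rear',g(q-.105*ex),'pitch',np.degrees(np.arcsin(-ex[2])).round(2),'yawerr',(ex@v).round(4),'F',o['contact_force'].round(1),'w',round(o['grip_width'],4),'t',o['clock'])
if __name__=='__main__': st()
E
python3 st.py; python3 - <<'E'
from h import *
grab('scene','s5');f=grab('wrist','w5')
s=cv2.imread('pics/s5.png');cv2.imwrite('pics/z8.png',cv2.resize(s[120:265,150:300],None,fx=4,fy=4,interpolation=2))
E
```

```text
tcp carr [ 8.2  1.8 75. ] T [47.9  1.7 45.1] rear [-50.8   2.   81. ] pitch 19.96 yawerr -0.0024 F [ 0.5  0.1 -2. ] w 0.0124 t 7.6
```

View pics/z8.png

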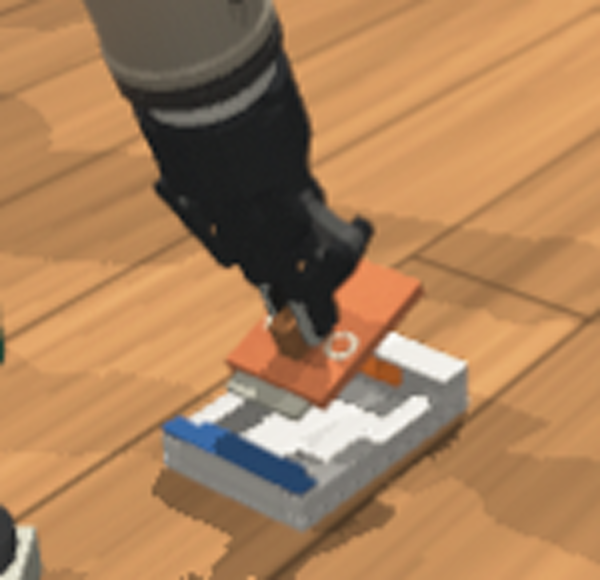

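View pics/w5.png

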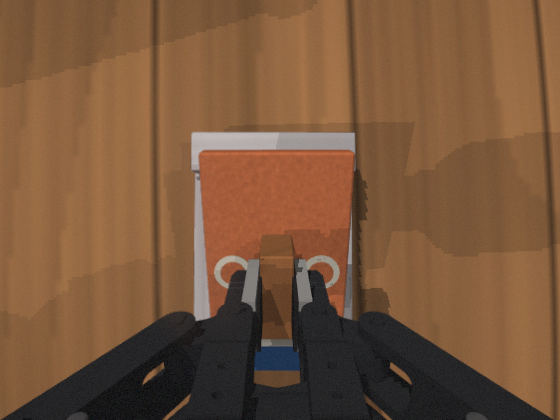

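The plate hangs pitched over the carrier, tongue inside; the rear block's edge spans columns 192–355 at row ~133 and the plate's rear edge columns 200–355 at row ~152. Check the carrier centre from this view.

```bash
python3 - <<'E'
from h import *
f=r.grab_frame('wrist');im=f['pixels'][:,:,::-1]
cv2.imwrite('pics/z9.png',cv2.resize(im[120:180,180:370],None,fx=4,fy=4,interpolation=2))
P=onz(f,[(192,133),(355,133)],.03);print(P,P.mean(0),np.linalg.norm(P[0]-P[1]))
E
```

```text
[[0.4425828  0.05403073 0.03      ]
 [0.54170923 0.05174802 0.03      ]] [0.49214601 0.05288937 0.03      ] 0.09915271154900021
```

View pics/z9.png

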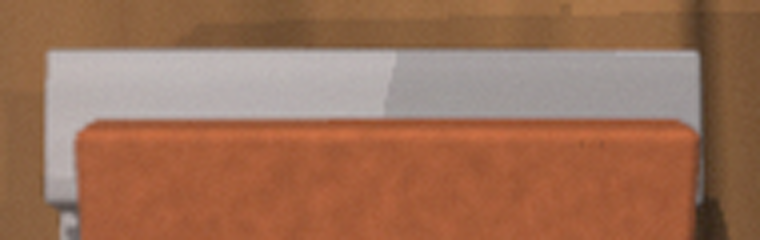

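Call:
send_rows:
  rows: "-0.0006 0.0003 -0.011 0 0 0;-0.0006 0.0003 -0.011 0 0 0;-0.0006 0.0003 -0.011 0 0 0;0 0 -0.002 0 0 0;0 0 0 0 0 0;0 0 0 0 0 0;0 0 0 0 0 0"

```text
clock: 8.45
tcp_pos: [0.4892, -0.0263, 0.039]
orientation: [-0.933, 1.368, -0.967]
contact_force: [0.0, 0.6, -2.3]
grip_width: 0.0121
```

```bash
python3 st.py
```

```text
tcp carr [ 7.  -0.8 39. ] T [46.6 -0.9  9.2] rear [-52.   -0.6  45.1] pitch 20.0 yawerr -0.0026 F [ 0.   0.6 -2.3] w 0.0121 t 8.45
```

Call:
send_rows:
  rows: "0.0006 0 -0.001 0 0 0;0 0 0 0 0 0;0 0 -0.001 0 0 0;0 0 0 0 0 0;0 0 0 0 0 0"

```text
clock: 8.95
tcp_pos: [0.4896, -0.0261, 0.0368]
orientation: [-0.933, 1.368, -0.967]
contact_force: [0.1, -0.2, -1.6]
grip_width: 0.0125
```

```bash
python3 st.py
```

```text
tcp carr [ 6.8 -0.4 36.8] T [46.5 -0.6  6.9] rear [-52.2  -0.3  42.8] pitch 20.0 yawerr -0.0026 F [ 0.1 -0.2 -1.6] w 0.0125 t 8.95
```

Call:
send_rows:
  rows: "0 -0.003 0 0 0 0;0 -0.003 0 0 0 0;0 -0.002 0 0 0 0;0 0 0 0 0 0;0 0 0 0 0 0"

```text
clock: 9.45
tcp_pos: [0.4896, -0.0343, 0.0368]
orientation: [-0.933, 1.368, -0.967]
contact_force: [-0.3, -0.4, -2.5]
grip_width: 0.012
```

```bash
python3 st.py
```

```text
tcp carr [15.  -0.3 36.8] T [54.6 -0.4  6.9] rear [-44.   -0.1  42.8] pitch 20.0 yawerr -0.0029 F [-0.3 -0.4 -2.5] w 0.012 t 9.45
```

Call:
send_rows:
  rows: "0 -0.001 0 0 0 0;0 0 0 0 0 0;0 -0.001 0 0 0 0;0 0 0 0 0 0;0 0 0 0 0 0"

```text
clock: 9.95
tcp_pos: [0.4896, -0.0362, 0.0368]
orientation: [-0.933, 1.368, -0.967]
contact_force: [-0.1, -0.3, -3.1]
grip_width: 0.0123
```

```bash
python3 st.py; python3 - <<'E'
from h import *
f=grab('scene');cv2.imwrite('pics/z10.png',cv2.resize(f['pixels'][160:265,160:290,::-1],None,fx=5,fy=5,interpolation=2))
E
```

```text
tcp carr [16.9 -0.2 36.8] T [56.6 -0.3  6.9] rear [-42.1  -0.   42.8] pitch 20.0 yawerr -0.0027 F [-0.1 -0.3 -3.1] w 0.0123 t 9.95
```

View pics/z10.png

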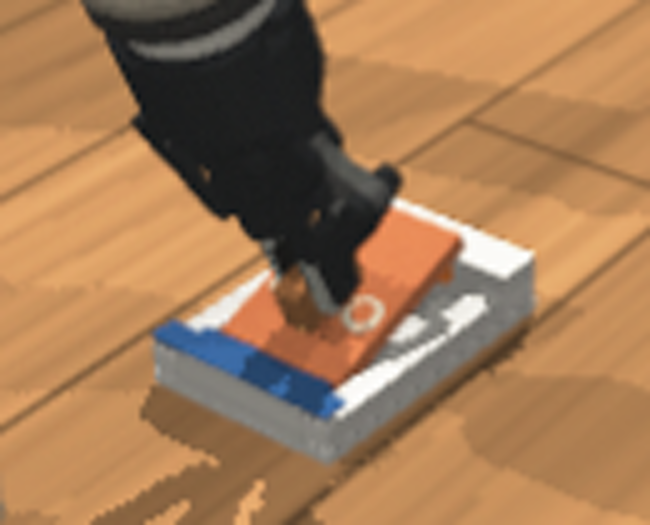

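Call:
send_rows:
  rows: "0 0.0011 -0.002 -0.0436 0.0009 0;0 0.0011 -0.002 -0.0436 0.0009 0;0 0.001 -0.0018 -0.0436 0.0009 0;0 0.001 -0.0018 -0.0437 0.0009 0;0 0 0 0 0 0;0 0 0 0 0 0;0 0 0 0 0 0"

```text
clock: 10.7
tcp_pos: [0.4895, -0.0322, 0.0292]
orientation: [-1.065, 1.303, -1.098]
contact_force: [0.8, 0.5, -3.1]
grip_width: 0.012
```

```bash
python3 st.py
```

```text
tcp carr [12.9 -0.4 29.2] T [57.1 -0.5  6.7] rear [-46.2  -0.2  25. ] pitch 10.06 yawerr -0.0034 F [ 0.8  0.5 -3.1] w 0.012 t 10.7
```

Call:
send_rows:
  rows: "0 0.0007 -0.0016 -0.035 0.0007 0;0 0.0007 -0.0016 -0.035 0.0007 0;0 0.0007 -0.0016 -0.035 0.0007 0;0 0 0 0 0 0;0 0 0 0 0 0;0 0 0 0 0 0"

```text
clock: 11.3
tcp_pos: [0.49, -0.031, 0.0245]
orientation: [-1.143, 1.258, -1.178]
contact_force: [1.3, -3.3, -3.8]
grip_width: 0.0121
```

```bash
python3 st.py
```

```text
tcp carr [11.7 -0.  24.5] T [58.  -0.2  6.7] rear [-46.7   0.3  14. ] pitch 3.99 yawerr -0.0043 F [ 1.3 -3.3 -3.8] w 0.0121 t 11.3
```

Call:
send_rows:
  rows: "0 0.0004 -0.0012 -0.0233 0.0005 0;0 0.0004 -0.0012 -0.0233 0.0005 0;0 0.0003 -0.0012 -0.0233 0.0005 0;0 0 0 0 0 0;0 0 0 0 0 0;0 0 0 0 0 0"

```text
clock: 11.9
tcp_pos: [0.4892, -0.0286, 0.0207]
orientation: [-1.196, 1.227, -1.227]
contact_force: [0.0, -0.8, -3.9]
grip_width: 0.0121
```

```bash
python3 st.py;  python3 - <<'E'
from h import *
f=grab('scene');g=grab('wrist');a=cv2.resize(f['pixels'][180:260,180:280,::-1],None,fx=5,fy=5,interpolation=2)
cv2.imwrite('pics/z11.png',a);cv2.imwrite('pics/w11.png',g['pixels'][:,:,::-1])
E
```

```text
tcp carr [ 9.4 -0.8 20.7] T [56.8 -0.9  6.2] rear [-48.2  -0.6   6.3] pitch 0.05 yawerr -0.003 F [ 0.  -0.8 -3.9] w 0.0121 t 11.9
```

View pics/z11.png

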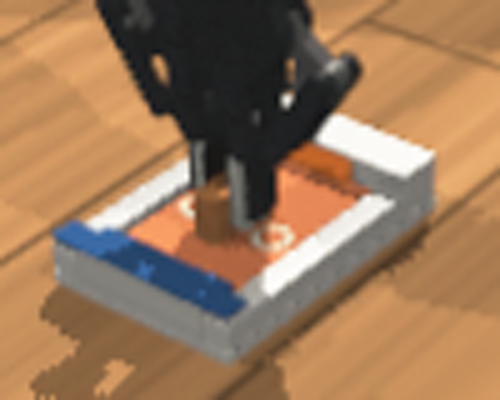

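View pics/w11.png

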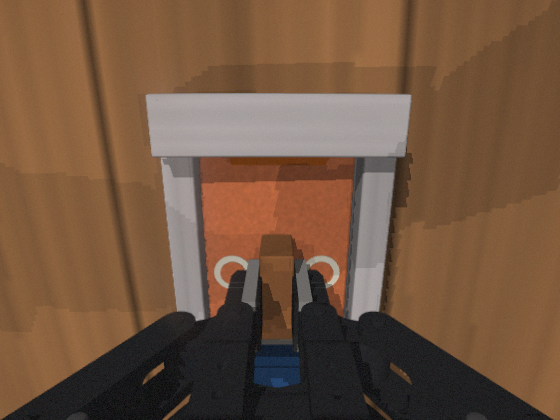

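The plate looks seated, with the orange catch's ledge visible at (280,159) over the slab. Release and check.

Call:
send_rows:
  rows: "0 0 0 0 0 0;0 0 0 0 0 0;0 0 0 0 0 0;0 0 0.002 0 0 0;0 0 0.005 0 0 0;0 0 0.02 0 0 0;0 0 0.02 0 0 0;0 0.015 0 0 0 0;0 0.0125 0 0 0 0;0 0.01 0 0 0 0;0 0 0 0 0 0;0 0 0 0 0 0"
  grip: 0.026

```text
clock: 13.2
tcp_pos: [0.4893, 0.0088, 0.0675]
orientation: [-1.198, 1.225, -1.227]
contact_force: [0.2, -0.5, 0.3]
grip_width: 0.0261
```

```bash
python3 st.py;  python3 - <<'E'
from h import *
g=grab('wrist');f=grab('scene');a=cv2.resize(f['pixels'][180:260,180:280,::-1],None,fx=5,fy=5,interpolation=2)
cv2.imwrite('pics/z12.png',a);cv2.imwrite('pics/w12.png',g['pixels'][:,:,::-1])
E
```

```text
tcp carr [-28.   -1.5  67.5] T [19.5 -1.5 53. ] rear [-85.5  -1.3  53. ] pitch -0.05 yawerr -0.0018 F [ 0.2 -0.5  0.3] w 0.0261 t 13.2
```

View pics/z12.png

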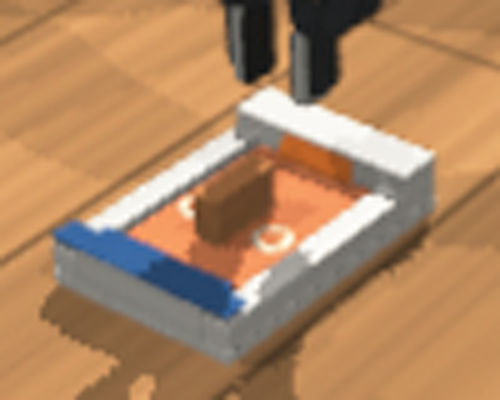

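View pics/w12.png

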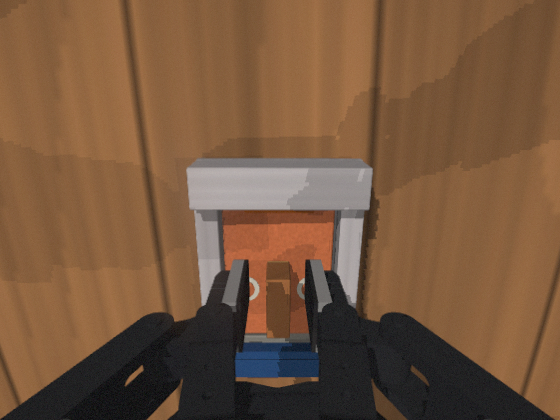

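Call:
send_rows:
  rows: "0.001 -0.001 0 0 0 0;0 0 -0.01 0 0 0;0 0 -0.015 0 0 0;0 0 -0.015 0 0 0;0 0 -0.005 0 0 0;0 0 -0.002 0 0 0;0 0 0 0 0 0;0 0 0 0 0 0"
  grip: 0

```text
clock: 14.1
tcp_pos: [0.491, 0.0076, 0.0212]
orientation: [-1.196, 1.225, -1.228]
contact_force: [0.5, 0.1, -0.4]
grip_width: 0.0002
```

```bash
python3 st.py
```

```text
tcp carr [-26.9   0.2  21.2] T [20.6  0.1  6.7] rear [-84.4   0.4   6.7] pitch -0.02 yawerr -0.0029 F [ 0.5  0.1 -0.4] w 0.0002 t 14.1
```

Call:
send_rows:
  rows: "0 0 -0.002 0 0 0;0 0 -0.0015 0 0 0;0 0 -0.001 0 0 0;0 0 0 0 0 0;0 0 0 0 0 0"

```text
clock: 14.6
tcp_pos: [0.4906, 0.0077, 0.0163]
orientation: [-1.197, 1.225, -1.228]
contact_force: [0.1, 0.0, -0.1]
grip_width: 0.0002
```

Call:
send_rows:
  rows: "0 0 -0.001 0 0 0;0 0 0 0 0 0;0 0 0 0 0 0"

```text
clock: 14.9
tcp_pos: [0.4907, 0.0078, 0.0161]
orientation: [-1.196, 1.226, -1.227]
contact_force: [-3.5, -0.8, 13.3]
grip_width: -0.0
```

The press-down met 13 N with the slab top at z 0.016, exactly seated height. Lift off and check the catch.

Call:
send_rows:
  rows: "0 0 0.002 0 0 0;0 0 0.02 0 0 0;0 0 0.03 0 0 0;0 -0.03 0.04 0 0 0;0 -0.04 0.03 0 0 0;0 -0.04 0.02 0 0 0;0 -0.03 0 0 0 0;0 0 0 0 0 0;0 0 0 0 0 0;0 0 0 0 0 0"

```text
clock: 15.9
tcp_pos: [0.4904, -0.1309, 0.1568]
orientation: [-1.198, 1.225, -1.226]
contact_force: [0.2, -0.4, -0.4]
grip_width: 0.0002
```

```bash
python3 st.py;  python3 - <<'E'
from h import *
import pickle
g=grab('wrist','w13');pickle.dump(g,open('w13.pkl','wb'));cv2.imwrite('pics/z13.png',cv2.resize(g['pixels'][30:260,190:360,::-1],None,fx=2.6,fy=2.6,interpolation=2))
E
```

```text
tcp carr [111.6   2.6 156.8] T [159.1   2.6 142.3] rear [ 54.1   2.7 142.3] pitch 0.01 yawerr -0.0011 F [ 0.2 -0.4 -0.4] w 0.0002 t 15.9
```

View pics/w13.png

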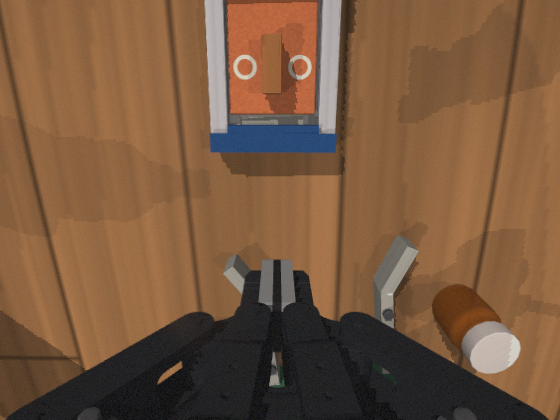

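View pics/z13.png

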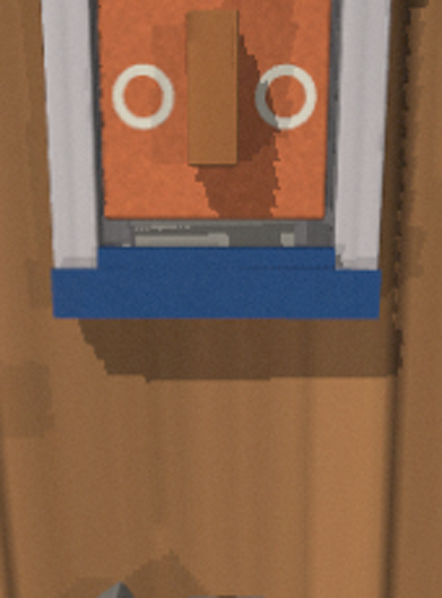

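```bash
python3 - <<'E'
from h import *
import pickle
g=pickle.load(open('w13.pkl','rb'));z=lambda *a:[np.array(p)/2.6+[190,30] for p in a]
S=onz(g,z((105,217),(325,217)),.016);L=onz(g,z((99,248),(335,246)),.024);F=onz(g,z((53,318),(380,317)),.024)
m=S.mean(0);l=L.mean(0);print('slab front',m,'lip in',l,'front',F.mean(0),'gap',m[1]-l[1],m[1]-F.mean(0)[1], 'yaw S',np.arctan2(*(S[1]-S[0])[[1,0]]),'L',np.arctan2(*(F[1]-F[0])[[1,0]]))
im=g['pixels'][225:300,210:430,::-1];cv2.imwrite('pics/z14.png',cv2.resize(im,None,fx=3.5,fy=3.5,interpolation=2))
t=cv2.imread('pics/top0.png');cv2.imwrite('pics/z15.png',cv2.resize(t[190:285,355:430],None,fx=6,fy=6,interpolation=2))
E
```

```text
slab front [ 0.48885543 -0.06263303  0.016     ] lip in [ 0.48932183 -0.07104426  0.024     ] front [ 0.48865223 -0.0922605   0.024     ] gap 0.00841122503753905 0.029627461718380557 yaw S -0.021859822157100455 L -0.018696927666755844
```

View pics/z14.png

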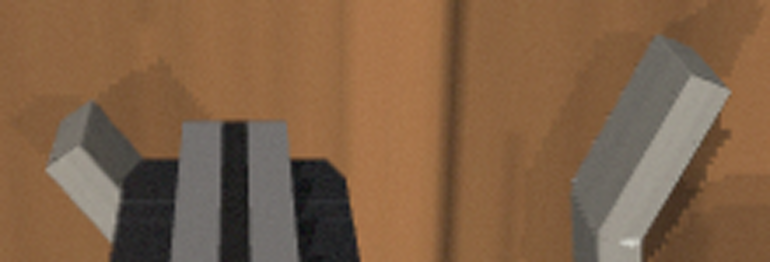

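View pics/z15.png

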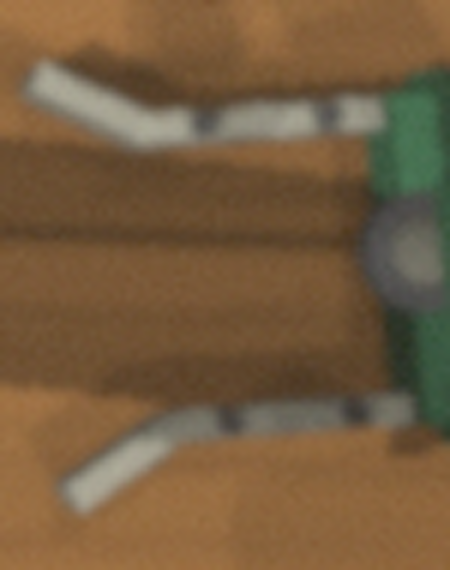

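```bash
python3 - <<'E'
from h import *
import pickle
g=pickle.load(open('w13.pkl','rb'));t=r.grab_frame('top')
z=lambda *a:[np.array(p)/3.5+[210,225] for p in a]
P=onz(g,z((690,75),(598,230),(75,148)),.028);print('wrist tipR bendR tipL',P.round(4))
m=(P[0]+P[2])/2;d=P[0]-P[2];print('mouth',m,np.linalg.norm(d),'yaw',np.arctan2(d[1],d[0])-np.pi/2)
q=lambda *a:np.array(a)/6+[355,190]
# top: inner upper edges
T=onz(t,q((27,88),(145,138),(375,130),(62,488),(180,408),(412,395)),.028);print('top',T.round(4))
# upper rail outer (top) edge, lower rail lower edge
T2=onz(t,q((150,112),(375,97),(190,438),(412,418)),.028);print(T2.round(4))
for k in (0,2):
  d=T2[k+1]-T2[k];print(np.arctan2(d[1],d[0]))
for k in (1,4):
  d=T[k+1]-T[k];print(np.arctan2(d[1],d[0]))
# catch in w11
o=r.get_obs();Rc=rot(o['orientation']);off=Rc.T@(g['position']-o['tcp_pos'])
Rw=rot([-1.196,1.227,-1.227]);h=dict(g);h['position']=np.array([.4892,-.0286,.0207])+Rw@off;h['orientation']=R.from_matrix(Rw@Rc.T@rot(g['orientation'])).as_rotvec()
u=np.array([np.cos(-1.592),np.sin(-1.592)])
for px,zz in (((280,164),.019),((280,157),.03),((280,95),.03)): print((onz(h,px,zz)[0][:2]-[.4902,-.0193])@u)
E
```

```text
wrist tipR bendR tipL [[ 0.6029 -0.1757  0.028 ]
 [ 0.5833 -0.2191  0.028 ]
 [ 0.4494 -0.1922  0.028 ]]
mouth [ 0.52613514 -0.18392463  0.028     ] 0.15445024044316594 yaw -1.4634430845856752
top [[ 0.602  -0.1759  0.028 ]
 [ 0.584  -0.2226  0.028 ]
 [ 0.5901 -0.3143  0.028 ]
 [ 0.4481 -0.1915  0.028 ]
 [ 0.4798 -0.2372  0.028 ]
 [ 0.4871 -0.3291  0.028 ]]
[[ 0.5942 -0.2245  0.028 ]
 [ 0.6031 -0.3143  0.028 ]
 [ 0.4684 -0.2412  0.028 ]
 [ 0.4782 -0.3291  0.028 ]]
-1.4720107496032067
-1.4600236075816975
-1.5041086424039949
-1.4919950108622018
-0.044341121316298804
-0.04917085056079617
-0.07223907238551365
```

The catch tip measures at carrier x ≈ -44 mm (fully out), the slab is level, and the press mouth is at (0.526,-0.184) with yaw -1.465. Now go behind the carrier with open fingers.

Call:
send_rows:
  rows: "0.0003 0.0351 0 0 0 0;0.0003 0.0351 0 0 0 0;0.0003 0.0351 0 0 0 0;0.0003 0.0351 0 0 0 0;0.0003 0.0351 0 0 0 0;0.0004 0.0351 0 0 0 0;0 0 -0.03 0 0 0;0 0 -0.035 0 0 0;0 0 -0.035 0 0 0;0 0 -0.03 0 0 0;0 0 -0.012 0 0 0;0 0 -0.005 0 0 0;0 0 0 0 0 0;0 0 0 0 0 0"
  grip: 0.06

```text
clock: 17.4
tcp_pos: [0.4934, 0.0786, 0.0114]
orientation: [-1.195, 1.224, -1.228]
contact_force: [0.7, -0.0, 0.7]
grip_width: 0.0599
```

```bash
python3 st.py;  python3 - <<'E'
from h import *
g=grab('wrist','w14')
f=grab('scene');cv2.imwrite('pics/z16.png',cv2.resize(f['pixels'][150:260,180:300,::-1],None,fx=4.5,fy=4.5,interpolation=2))
E
```

```text
tcp carr [-97.9   1.2  11.4] T [-50.5   1.1  -3.1] rear [-155.5    1.4   -3.1] pitch 0.02 yawerr -0.0025 F [ 0.7 -0.   0.7] w 0.0599 t 17.4
```

View pics/z16.png

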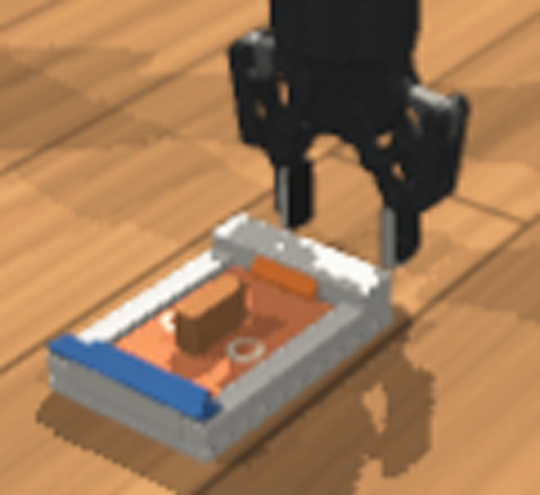

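View pics/w14.png

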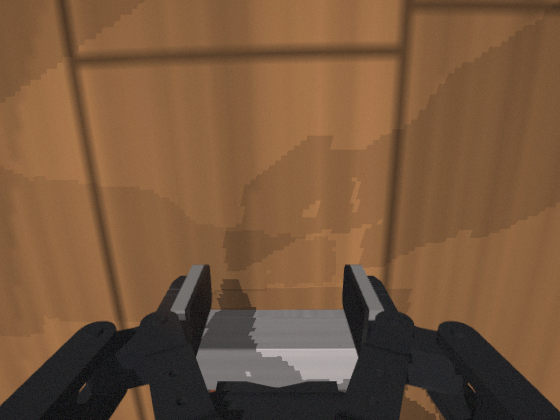

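Call:
send_rows:
  rows: "-0.0003 -0.004 0 0 0 0;-0.0003 -0.004 0 0 0 0;-0.0003 -0.004 0 0 0 0;0 0 0 0 0 0;0 0 0 0 0 0"

```text
clock: 18.0
tcp_pos: [0.4916, 0.0661, 0.0103]
orientation: [-1.197, 1.226, -1.228]
contact_force: [-0.1, -0.6, 0.2]
grip_width: 0.06
```

Call:
send_rows:
  rows: "0 -0.001 0 0 0 0;0 -0.001 0 0 0 0;0 0 0 0 0 0"

```text
clock: 18.3
tcp_pos: [0.4916, 0.0642, 0.0103]
orientation: [-1.197, 1.225, -1.228]
contact_force: [-0.9, -0.2, -0.6]
grip_width: 0.0603
```

```bash
python3 st.py
```

```text
tcp carr [-83.5  -0.4  10.3] T [-36.   -0.5  -4.2] rear [-141.    -0.2   -4.3] pitch -0.03 yawerr -0.0027 F [-0.9 -0.2 -0.6] w 0.0603 t 18.3
```

Call:
send_rows:
  rows: "0 -0.001 0 0 0 0;0 -0.001 0 0 0 0"

```text
clock: 18.5
tcp_pos: [0.4916, 0.0637, 0.0103]
orientation: [-1.196, 1.226, -1.226]
contact_force: [-0.5, 6.1, 0.1]
grip_width: 0.0599
```

Call:
send_rows:
  rows: "0 -0.001 0 0 0 0;0 -0.001 0 0 0 0"

```text
clock: 18.7
tcp_pos: [0.4915, 0.0626, 0.0103]
orientation: [-1.196, 1.225, -1.224]
contact_force: [-0.6, 6.8, -0.0]
grip_width: 0.0598
```

```bash
python3 st.py
```

```text
tcp carr [-81.9  -0.4  10.3] T [-34.4  -0.4  -4.3] rear [-139.4   -0.4   -4.1] pitch 0.12 yawerr -0.0007 F [-0.6  6.8 -0. ] w 0.0598 t 18.7
```

```bash
cat > path.py <<'E'
from h import *
O=np.array([.5327,-.2456]);yp=-1.465;d=.083
up=np.array([np.cos(yp),np.sin(yp)]);vp=np.array([-up[1],up[0]])
def state():
    o=r.get_obs();ex=rot(o['orientation'])[:,0];ex=ex if ex[1]<0 else -ex
    ps=np.arctan2(ex[1],ex[0])-yp;c=o['tcp_pos'][:2]+d*ex[:2]/np.linalg.norm(ex[:2])-O
    return c@up,c@vp,ps,o
if __name__=='__main__':
    x,y,ps,o=state();print('carrier in press',x,y,ps,'tcp',o['tcp_pos'],'F',o['contact_force'],'t',o['clock'])
E
python3 - <<'E'
from path import *
x,y,ps,o=state();print(x,y,ps)
rho=.16
# choose alpha/straight: end at x=-0.095
from scipy.optimize import brentq
def tot(a):
    yy=rho*(np.cos(ps)-np.cos(a))+rho*(1-np.cos(a));s=(-y-yy)/np.sin(a)
    return x+rho*(np.sin(a)-np.sin(ps))+s*np.cos(a)+rho*np.sin(a),s
for a in (.2,.24,.28,.32): print(a,tot(a))
a=.28;s=tot(a)[1]
seg=[];st=[x,y,ps];ds=.005
L=[(rho*(a-ps),1/rho),(s,0),(rho*a,-1/rho)]
pts=[tuple(st)]
for l,k in L:
    n=int(np.ceil(l/ds));h=l/n
    for _ in range(n):
        X,Y,T=pts[-1];m=T+k*h/2;pts.append((X+h*np.cos(m),Y+h*np.sin(m),T+k*h))
W=[]
for X,Y,T in pts:
    p=O+up*(X-d*np.cos(T))+vp*(Y-d*np.sin(T));W.append((p[0],p[1],T+yp,X))
W=np.array(W);D=np.diff(W,axis=0)
for i,q in enumerate(D): print(i,q[:3].round(4),W[i+1,3].round(4))
E
```

```text
-0.2284787054757838 -0.01897205264700847 -0.1277040576103372
0.2 (np.float64(-0.07597500110363221), np.float64(0.06994663692614604))
0.24 (np.float64(-0.08666547435998351), np.float64(0.04671003749442487))
0.28 (np.float64(-0.0924983112827062), np.float64(0.028270407861482136))
0.32 (np.float64(-0.0952784825678081), np.float64(0.012812170558664885))
0 [-0.0025 -0.0046  0.0291] -0.2238
1 [-0.0023 -0.0047  0.0291] -0.2192
2 [-0.0022 -0.0048  0.0291] -0.2146
3 [-0.002  -0.0048  0.0291] -0.2099
4 [-0.0019 -0.0049  0.0291] -0.2052
5 [-0.0018 -0.0049  0.0291] -0.2006
6 [-0.0016 -0.005   0.0291] -0.1959
7 [-0.0015 -0.005   0.0291] -0.1913
8 [-0.0013 -0.0051  0.0291] -0.1867
9 [-0.0012 -0.0051  0.0291] -0.1821
10 [-0.001  -0.0051  0.0291] -0.1775
11 [-0.0009 -0.0052  0.0291] -0.1729
12 [-0.0007 -0.0052  0.0291] -0.1684
13 [-0.0006 -0.0052  0.0291] -0.1639
14 [ 0.0018 -0.0044  0.    ] -0.1594
15 [ 0.0018 -0.0044  0.    ] -0.1548
16 [ 0.0018 -0.0044  0.    ] -0.1503
17 [ 0.0018 -0.0044  0.    ] -0.1458
18 [ 0.0018 -0.0044  0.    ] -0.1412
19 [ 0.0018 -0.0044  0.    ] -0.1367
20 [ 0.0042 -0.0037 -0.0311] -0.1319
21 [ 0.0041 -0.0038 -0.0311] -0.1271
22 [ 0.004  -0.004  -0.0311] -0.1222
23 [ 0.0038 -0.0041 -0.0311] -0.1173
24 [ 0.0037 -0.0042 -0.0311] -0.1124
25 [ 0.0036 -0.0043 -0.0311] -0.1074
26 [ 0.0034 -0.0044 -0.0311] -0.1024
27 [ 0.0033 -0.0045 -0.0311] -0.0975
28 [ 0.0032 -0.0046 -0.0311] -0.0925
```

Call:
send_rows:
  rows: "-0.0025 -0.0046 0 0 0 0.029;-0.0023 -0.0047 0 0 0 0.029;-0.0022 -0.0048 0 0 0 0.029;-0.002 -0.0048 0 0 0 0.029;-0.0019 -0.0049 0 0 0 0.029;-0.0018 -0.0049 0 0 0 0.029;-0.0016 -0.005 0 0 0 0.029"

```text
clock: 19.4
tcp_pos: [0.4769, 0.0286, 0.0103]
orientation: [-1.288, 1.074, -1.073]
contact_force: [-0.8, 7.8, 0.6]
grip_width: 0.06
```

```bash
python3 path.py; python3 - <<'E'
from h import *
grab('top','t17');f=grab('scene');cv2.imwrite('pics/z17.png',cv2.resize(f['pixels'][150:300,120:300,::-1],None,fx=4,fy=4,interpolation=2))
t=cv2.imread('pics/t17.png');cv2.imwrite('pics/z18.png',cv2.resize(t[170:330,220:440],None,fx=3.5,fy=3.5,interpolation=2))
E
```

```text
carrier in press -0.1957712449752049 -0.02019823240454214 0.076500506660937 tcp [0.47689447 0.02856841 0.01025932] F [-0.75745921  7.84967436  0.64489312] t 19.4
```

View pics/z17.png

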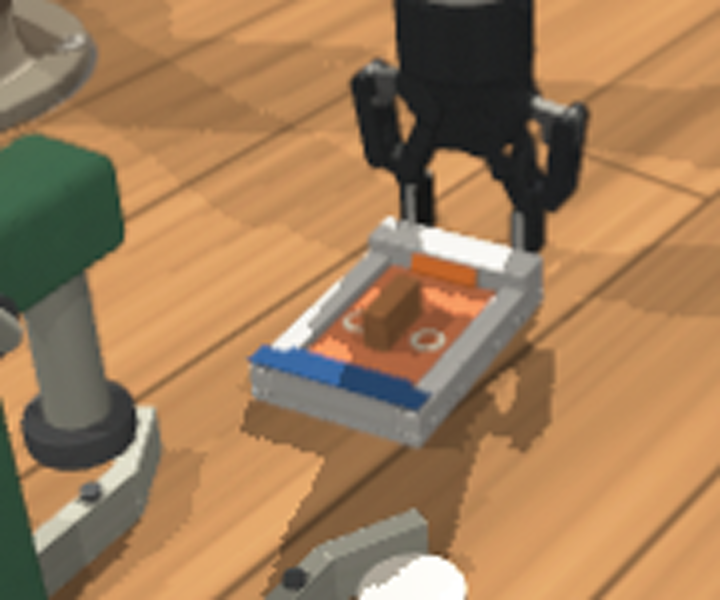

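View pics/z18.png

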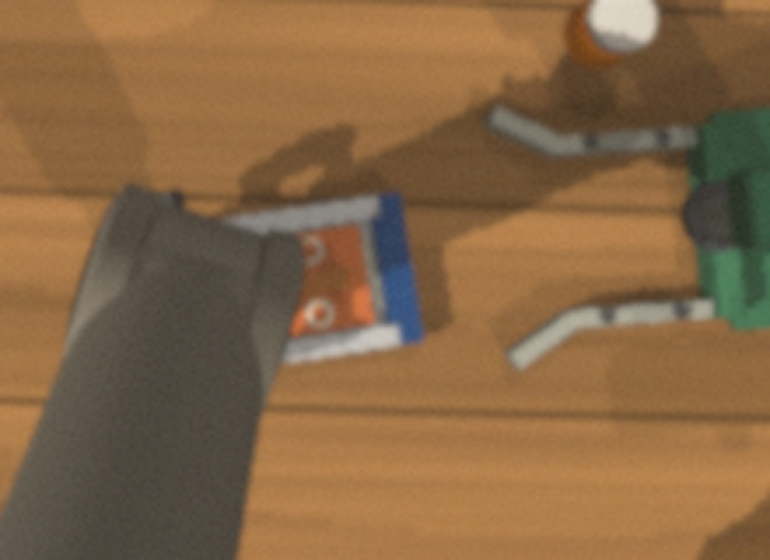

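The carrier follows flush with both fingers; in the top view its lip front edge runs from (335,225) to (341,267).

```bash
cat > top.py <<'E'
from path import *
def lip(f,a,b):
    L=onz(f,[a,b],.024)[:,:2];e=L[1]-L[0];n=np.array([-e[1],e[0]]);n/=np.linalg.norm(n)
    if n[1]>0:n=-n
    c=L.mean(0)-.073*n;q=c-O;print('len',np.linalg.norm(e),'carrier press frame',q@up,q@vp,np.arctan2(n[1],n[0])-yp)
E
python3 - <<'E'
from top import *
f=r.grab_frame('top');lip(f,(334.9,225.4),(341.1,266.6))
E
```

```text
len 0.09598234005027204 carrier press frame -0.19313015819122778 -0.019990950189633608 0.06371427132901464
```

Call:
send_rows:
  rows: "-0.0015 -0.005 0 0 0 0.029;-0.0013 -0.0051 0 0 0 0.029;-0.0012 -0.0051 0 0 0 0.029;-0.001 -0.0051 0 0 0 0.029;-0.0009 -0.0052 0 0 0 0.029;-0.0007 -0.0052 0 0 0 0.029;-0.0006 -0.0052 0 0 0 0.029"

```text
clock: 20.25
tcp_pos: [0.4692, -0.0075, 0.0102]
orientation: [-1.365, 0.923, -0.92]
contact_force: [-3.1, 8.5, 3.0]
grip_width: 0.0601
```

```bash
python3 path.py; python3 - <<'E'
from h import *
f=grab('top');cv2.imwrite('pics/z19.png',cv2.resize(f['pixels'][170:330,220:440,::-1],None,fx=3.5,fy=3.5,interpolation=2))
E
```

```text
carrier in press -0.16369606496192488 -0.015214277260876832 0.2783529725058074 tcp [ 0.46917868 -0.00747505  0.01016173] F [-3.05671312  8.4562444   2.99504506] t 20.25
```

View pics/z19.png

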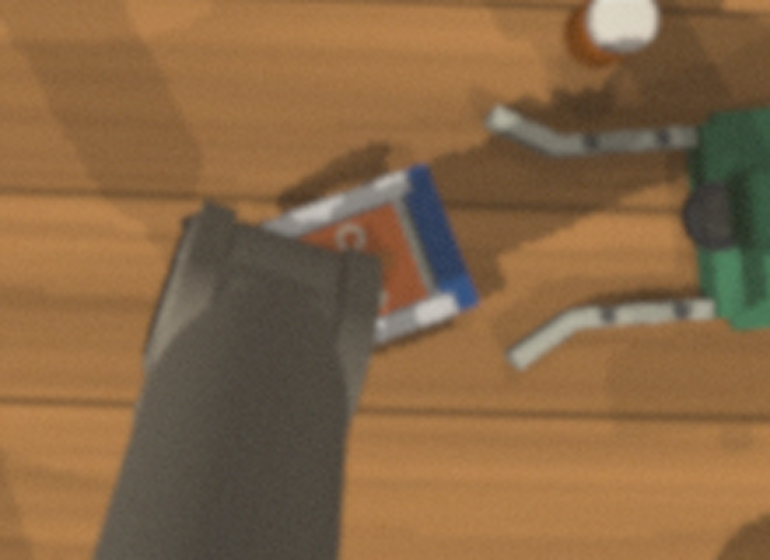

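```bash
python3 - <<'E'
from top import *
f=r.grab_frame('top');lip(f,(342.3,217.4),(356.6,255.4))
# replan: straight then right arc
x,y,ps,o=state();y=(y-.0147)/2 if 0 else y
rho=.16;a=ps;s=(-y-rho*(1-np.cos(a)))/np.sin(a);print('s',s)
pts=[(x,y,ps)]
for l,k in ((s,0),(rho*a,-1/rho)):
    n=int(np.ceil(l/.005));h=l/n
    for _ in range(n):
        X,Y,T=pts[-1];m=T+k*h/2;pts.append((X+h*np.cos(m),Y+h*np.sin(m),T+k*h))
W=np.array([list(O+up*(X-d*np.cos(T))+vp*(Y-d*np.sin(T)))+[T+yp,X] for X,Y,T in pts])
for i,q in enumerate(np.diff(W,axis=0)): print(i,q[:3].round(4),W[i+1,3].round(4))
E
```

```text
len 0.09383939961309531 carrier press frame -0.16191474568875158 -0.015131056113815714 0.2748556514214462
s 0.03365629326747217
0 [ 0.0018 -0.0045  0.    ] -0.1577
1 [ 0.0018 -0.0045  0.    ] -0.1531
2 [ 0.0018 -0.0045  0.    ] -0.1485
3 [ 0.0018 -0.0045  0.    ] -0.1439
4 [ 0.0018 -0.0045  0.    ] -0.1392
5 [ 0.0018 -0.0045  0.    ] -0.1346
6 [ 0.0018 -0.0045  0.    ] -0.13
7 [ 0.0042 -0.0037 -0.0308] -0.1252
8 [ 0.004  -0.0038 -0.0308] -0.1204
9 [ 0.0039 -0.0039 -0.0308] -0.1156
10 [ 0.0038 -0.004  -0.0308] -0.1107
11 [ 0.0037 -0.0042 -0.0308] -0.1059
12 [ 0.0035 -0.0043 -0.0308] -0.101
13 [ 0.0034 -0.0044 -0.0308] -0.0961
14 [ 0.0033 -0.0045 -0.0308] -0.0911
15 [ 0.0031 -0.0046 -0.0308] -0.0862
```

Vision and finger estimates agree within 2 mm.

Call:
send_rows:
  rows: "0.0018 -0.0045 0 0 0 0;0.0018 -0.0045 0 0 0 0;0.0018 -0.0045 0 0 0 0;0.0018 -0.0045 0 0 0 0;0.0018 -0.0045 0 0 0 0;0.0018 -0.0045 0 0 0 0;0.0042 -0.0037 0 0 0 -0.031;0.004 -0.0038 0 0 0 -0.031;0.0039 -0.0039 0 0 0 -0.031;0.0038 -0.004 0 0 0 -0.031;0.0037 -0.0042 0 0 0 -0.031"

```text
clock: 21.45
tcp_pos: [0.5, -0.0535, 0.0101]
orientation: [-1.306, 1.041, -1.038]
contact_force: [-2.3, 8.7, 3.1]
grip_width: 0.0597
```

```bash
python3 path.py; python3 - <<'E'
from h import *
f=grab('top');cv2.imwrite('pics/z20.png',cv2.resize(f['pixels'][170:330,250:470,::-1],None,fx=3.5,fy=3.5,interpolation=2))
E
```

```text
carrier in press -0.112082481302741 -0.002123362236623202 0.12192008787313169 tcp [ 0.50001516 -0.05351111  0.01011032] F [-2.27819009  8.72569989  3.14780721] t 21.45
```

View pics/z20.png

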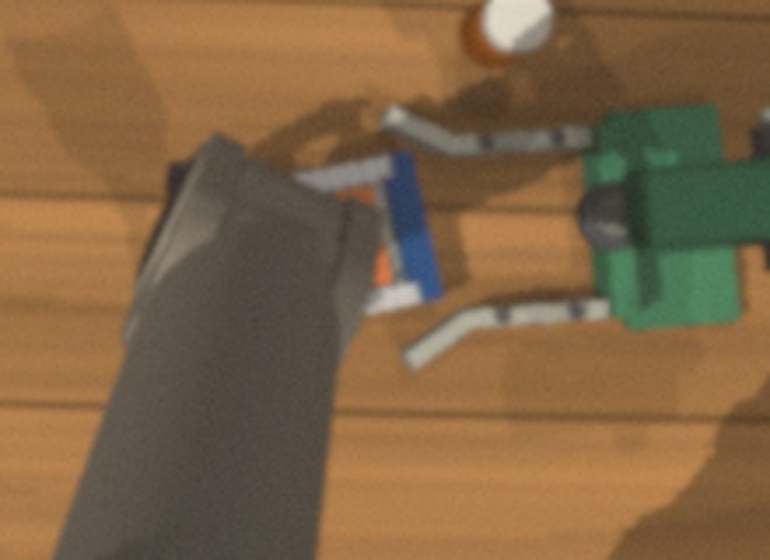

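```bash
python3 - <<'E'
from top import *
f=r.grab_frame('top');lip(f,(367.7,213.7),(376,254.9))
E
```

```text
len 0.0975775250332665 carrier press frame -0.11119457392916829 -0.0022225713420550818 0.10694375702344283
```

Call:
send_rows:
  rows: "0.0035 -0.0043 0 0 0 -0.03;0.0034 -0.0044 0 0 0 -0.03;0.0033 -0.0045 0 0 0 -0.03;0.0031 -0.0046 0 0 0 -0.03;0.0005 -0.005 0 0 0 0;0.0005 -0.005 0 0 0 0"

```text
clock: 22.15
tcp_pos: [0.5149, -0.0815, 0.0101]
orientation: [-1.256, 1.129, -1.128]
contact_force: [-0.9, 8.3, 1.5]
grip_width: 0.0601
```

```bash
python3 path.py; python3 - <<'E'
from h import *
f=grab('top');cv2.imwrite('pics/z21.png',cv2.resize(f['pixels'][170:330,250:470,::-1],None,fx=3.5,fy=3.5,interpolation=2))
f=grab('scene');cv2.imwrite('pics/z22.png',cv2.resize(f['pixels'][150:330,90:290,::-1],None,fx=3.3,fy=3.3,interpolation=2))
E
```

```text
carrier in press -0.08210429676809416 -0.00010240784626924446 0.0027568565396347555 tcp [ 0.5149358  -0.08145413  0.01011226] F [-0.87650653  8.28103034  1.4535344 ] t 22.15
```

View pics/z21.png

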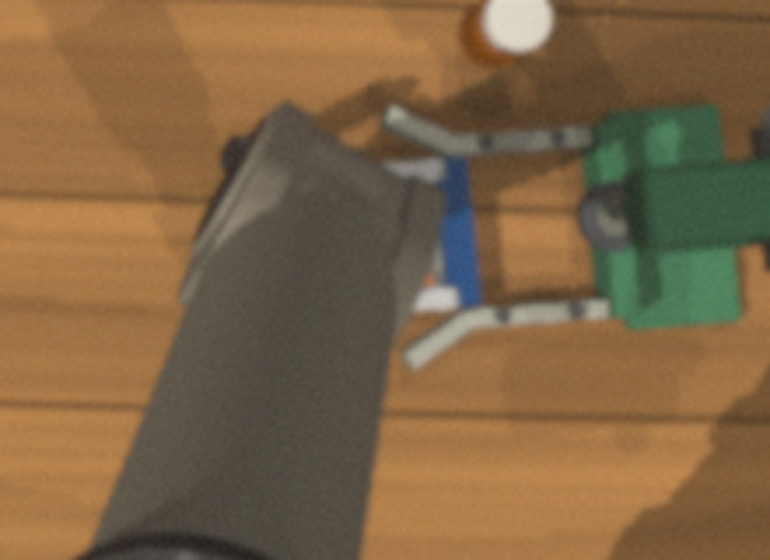

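View pics/z22.png

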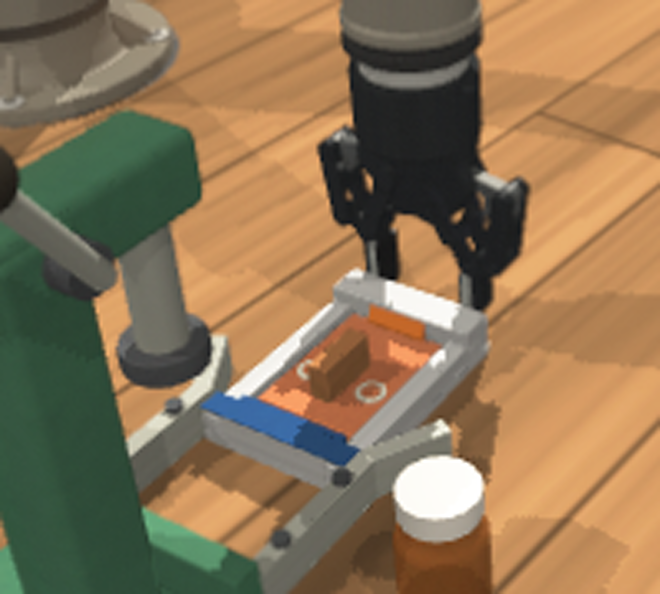

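The carrier is entering the guides, square; force 8 N. Straight push.

Call:
send_rows:
  rows: "0.0005 -0.005 0 0 0 0;0.0006 -0.005 0 0 0 0;0.0005 -0.005 0 0 0 0;0.0005 -0.005 0 0 0 0;0.0005 -0.005 0 0 0 0;0.0006 -0.005 0 0 0 0"

```text
clock: 22.85
tcp_pos: [0.5178, -0.1116, 0.0102]
orientation: [-1.256, 1.13, -1.128]
contact_force: [-1.0, 9.2, 1.7]
grip_width: 0.0596
```

```bash
python3 path.py
```

```text
carrier in press -0.05186720165606035 -0.0004075125958219626 0.002535971247423774 tcp [ 0.51784363 -0.1115524   0.0101564 ] F [-0.99699276  9.22073529  1.72640054] t 22.85
```

Call:
send_rows:
  rows: "0.0005 -0.005 0 0 0 0;0.0006 -0.005 0 0 0 0;0.0005 -0.005 0 0 0 0;0.0005 -0.005 0 0 0 0;0.0005 -0.005 0 0 0 0;0.0006 -0.005 0 0 0 0"

```text
clock: 23.45
tcp_pos: [0.521, -0.1412, 0.0102]
orientation: [-1.256, 1.13, -1.127]
contact_force: [-1.5, 8.9, 4.8]
grip_width: 0.06
```

```bash
python3 path.py
```

```text
carrier in press -0.022053121942968563 -0.00033916465891364444 0.002673291598940475 tcp [ 0.52104861 -0.14119379  0.01016124] F [-1.53638587  8.90833525  4.79553861] t 23.45
```

Call:
send_rows:
  rows: "0.0004 -0.004 0 0 0 0;0.0005 -0.004 0 0 0 0;0.0004 -0.004 0 0 0 0;0.0004 -0.004 0 0 0 0;0.0002 -0.002 0 0 0 0"

```text
clock: 23.95
tcp_pos: [0.523, -0.1596, 0.0102]
orientation: [-1.256, 1.13, -1.128]
contact_force: [-0.1, 9.9, 3.3]
grip_width: 0.06
```

Call:
send_rows:
  rows: "0.0001 -0.001 0 0 0 0;0.0001 -0.001 0 0 0 0;0 0 0 0 0 0"

```text
clock: 24.25
tcp_pos: [0.5232, -0.1611, 0.0102]
orientation: [-1.256, 1.13, -1.127]
contact_force: [-1.1, 7.9, 3.2]
grip_width: 0.0596
```

Call:
send_rows:
  rows: "0.0001 -0.001 0 0 0 0;0.0001 -0.001 0 0 0 0;0 0 0 0 0 0"

```text
clock: 24.55
tcp_pos: [0.5234, -0.1631, 0.0102]
orientation: [-1.256, 1.13, -1.127]
contact_force: [-0.7, 8.9, 4.3]
grip_width: 0.0602
```

```bash
python3 path.py
```

```text
carrier in press -1.9359926578456206e-05 -0.0003266217363896917 0.00270187837589142 tcp [ 0.52338547 -0.16310329  0.01016644] F [-0.65570043  8.93506219  4.30866206] t 24.55
```

Call:
send_rows:
  rows: "0.0001 -0.001 0 0 0 0;0 0 0 0 0 0"

```text
clock: 24.75
tcp_pos: [0.5235, -0.164, 0.0101]
orientation: [-1.256, 1.13, -1.127]
contact_force: [-0.5, 10.0, 3.5]
grip_width: 0.0599
```

Call:
send_rows:
  rows: "0.0001 -0.001 0 0 0 0;0 0 0 0 0 0"

```text
clock: 24.95
tcp_pos: [0.5236, -0.165, 0.0102]
orientation: [-1.256, 1.13, -1.127]
contact_force: [-1.2, 9.8, 3.5]
grip_width: 0.0604
```

Call:
send_rows:
  rows: "0.0001 -0.001 0 0 0 0;0 0 0 0 0 0"

```text
clock: 25.15
tcp_pos: [0.5237, -0.166, 0.0102]
orientation: [-1.256, 1.13, -1.127]
contact_force: [-0.8, 9.7, 4.2]
grip_width: 0.0598
```

Call:
send_rows:
  rows: "0.0001 -0.001 0 0 0 0;0 0 0 0 0 0"

```text
clock: 25.35
tcp_pos: [0.5238, -0.1664, 0.0101]
orientation: [-1.256, 1.13, -1.126]
contact_force: [0.6, 10.6, 4.8]
grip_width: 0.0603
```

Call:
send_rows:
  rows: "0.0001 -0.001 0 0 0 0;0 0 0 0 0 0"

```text
clock: 25.55
tcp_pos: [0.5237, -0.1664, 0.0101]
orientation: [-1.255, 1.131, -1.124]
contact_force: [-1.8, 13.9, 7.5]
grip_width: 0.0598
```

```bash
python3 path.py; python3 - <<'E'
from h import *
f=grab('scene','s23');cv2.imwrite('pics/z23.png',cv2.resize(f['pixels'][180:340,80:270,::-1],None,fx=3.6,fy=3.6,interpolation=2))
E
```

```text
carrier in press 0.0032880675297041733 -0.0002498396545015872 0.0035412570400139565 tcp [ 0.52374183 -0.16639169  0.01011919] F [-1.81027783 13.88081035  7.4733577 ] t 25.55
```

View pics/z23.png

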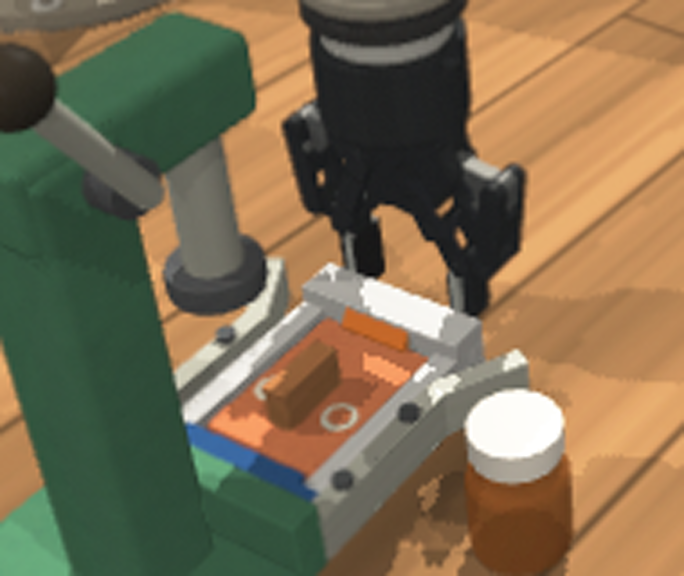

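TCP has stopped at y −0.1664 while the force rises: against the back stop. One more firm nudge, then retreat.

Call:
send_rows:
  rows: "0.0001 -0.001 0 0 0 0;0.0001 -0.001 0 0 0 0;0 0 0 0 0 0"

```text
clock: 25.9
tcp_pos: [0.5237, -0.1664, 0.0101]
orientation: [-1.254, 1.132, -1.121]
contact_force: [-2.9, 17.2, 9.9]
grip_width: 0.06
```

```bash
python3 path.py
```

```text
carrier in press 0.003315405388777587 -0.00020619413323924137 0.004364793819035873 tcp [ 0.52372017 -0.16642176  0.01007302] F [-2.9126151  17.22400073  9.89783846] t 25.9
```

Call:
send_rows:
  rows: "-0.0003 0.003 0 0 0 0;-0.0005 0.005 0 0 0 0;-0.001 0.01 0 0 0 0;-0.002 0.02 0 0 0 0;-0.003 0.03 0 0 0 0;0 0 0.04 0 0 0;0 0 0.04 0 0 0;0 0.02 0.04 0 0 0;-0.01 0.04 0.04 0 0 0;-0.02 0.04 0.04 0 0 0;-0.02 0.04 0 0 0 0;-0.02 0.04 0 0 0 0;0 0.04 0 0 0 0;0 0 0 0 0 0;0 0 0 0 0 0"

```text
clock: 27.4
tcp_pos: [0.452, 0.1039, 0.1984]
orientation: [-1.258, 1.127, -1.13]
contact_force: [0.2, -1.2, 0.9]
grip_width: 0.0598
```

```bash
python3 - <<'E'
from h import *
o=r.get_obs();print(o['tcp_pos'],o['contact_force'],o['clock'])
f=grab('top','t24');cv2.imwrite('pics/z24.png',cv2.resize(f['pixels'][180:290,340:470,::-1],None,fx=5,fy=5,interpolation=2))
f=grab('scene','s24');cv2.imwrite('pics/z25.png',cv2.resize(f['pixels'][210:350,80:260,::-1],None,fx=4,fy=4,interpolation=2))
E
```

```text
[0.45199362 0.10390378 0.19838781] [ 0.22424912 -1.24040415  0.87950329] 27.4
```

View pics/z24.png

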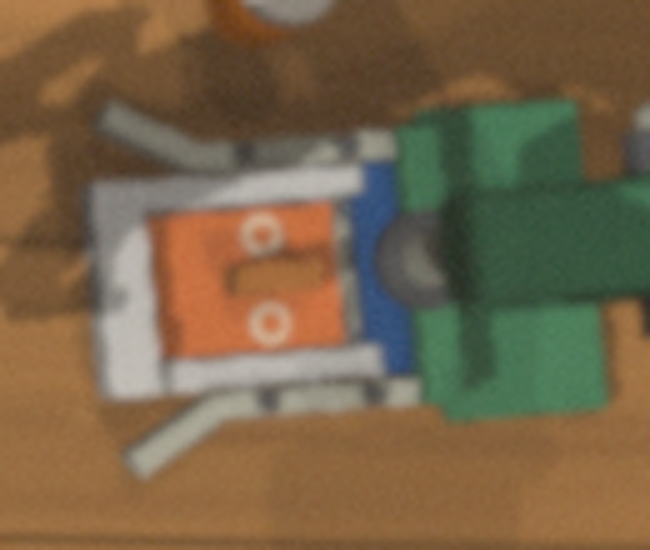

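View pics/z25.png

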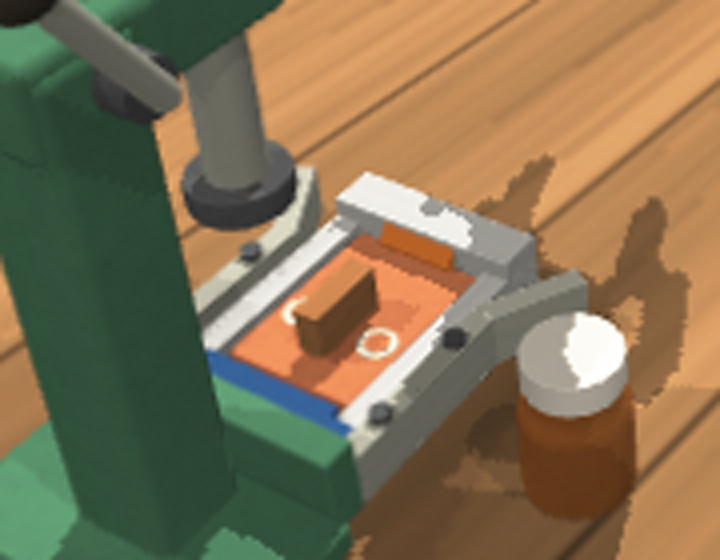

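View pics/t24.png

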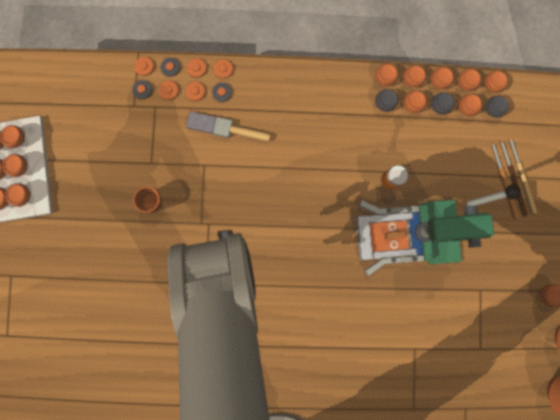

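The carrier sits between the rails, its lip edge flush with the green stop; the pot, jar and brush are where they were. A numeric check of the rear edge (358,217)–(361,260):

```bash
python3 - <<'E'
from path import *
f=r.grab_frame('top');P=onz(f,[(358.4,217.4),(361,259.6)],.03)[:,:2];m=P.mean(0)-O;e=P[0]-P[1]
print('rear in press',m@up,m@vp,'len',np.linalg.norm(e),'yaw err',np.arctan2(e[1],e[0])-np.pi/2-yp)
r.hand_in()
E
```

```text
rear in press -0.06928740648021597 -0.002069292977938883 len 0.09748739265725012 yaw err -0.030104045579436578
the job is handed in; nothing more can be done
```

The plate is latched in the carrier, and the carrier is pushed home against the press's back stop. I handed the job in at about 27.5 s, with the arm clear of everything; hand-in gives no verdict.

**Plate:** I gripped it by the rib and dipped it 20° to slide the tongue under the lip. I then levelled it and pressed the free end with closed fingers to 13 N. The slab top stood at z 0.016 m, the seated height, and the catch tip measured at carrier x ≈ −44 mm, fully out. One later view put the plate about 2 mm further back than nominal, which is still within the limits.

**Push:** Two open fingers on the rear face drove the carrier along an S-shaped path into the guides at 7–10 N. At the end the tool stopped moving while the force rose to about 17 N along the push, so it was hard against the stop.

**Disagreement in the last checks:**
- **Along the guides:** my estimate of the press position puts the carrier about 3 mm (fingers) to 4 mm (top camera) past home. I put this down to error in that estimate, because the carrier was stopped by contact and the pictures show the lip flush with the stop.
- **Squareness:** the top camera reads 0.03 rad askew and the fingers 0.004 rad; the limit is 0.06 rad.
- **Across the guides:** the top camera puts the middle of the carrier's rear edge 2 mm off the centre line, within the 5 mm limit.

The pot, jar and brush show no movement in the last picture. I judged the carrier flat from the pictures only.

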